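# Load the resin curing tray, set its lamp switches and bring up the dimmer

## Robot

A 6-joint arm with a two-finger parallel gripper is mounted at the origin on the work surface. World frame = base frame: x ahead of the robot, y to its left, z up, the work surface at z = 0. Lengths are in mm, angles in rad, forces in N, time in s.
With the tool pointing down it reaches from about 350 to 875 mm from the base axis. Payload 4.2 kg.
Tool frame: the origin (TCP) lies at the very end of the fingers, on their centre line; the grasp point (between the pads) lies arm.hold_point_z behind it (arm.hold_point_z is the distance from the TCP to the grasp point, in mm); y points along the fingers, x is the direction in which the jaws open and shut, and the axes are right-handed (so a half turn about y gives the same grasp; the last joint's range is limited). The gripper opens to 85 mm and grips with 20 to 120 N. Pads are 22 mm wide; open, the fingers measure 114 mm over their backs; the gripper's body (76 mm by 85 mm) begins 54 mm behind the grasp point. The pads swing forward as they close: fully open they stand 13 mm farther back than shut.
Start: joints at [1.547, 0.385, 0.008, 0, -1.194, -0.259], TCP at [174.371, 600.162, 231.312] pointing down, gripper open.
Joint ranges: [-3.14, 3.14], [-1.21, 2.06], [-1.07, 1.41], [-3.16, 2.05], [-2.99, -0.16], [-3.1, 3.1]. Speed limits (rad/s): [2.79, 2.79, 3.14, 3.14, 3.14, 3.14].

## Interface

Orientations are given as a unit quaternion [x, y, z, w].
In Python, from bench import arm gives the robot as it stands.
- The arm moves only by the shell command python3 -m creep 'ROWS'. ROWS is JSON, a list of rows, each a list of 3 entries, a list of its own where there are three numbers: the shift along the world's x, y, z in mm, then the turn, a rotation vector about the world's x, y, z in rad, then the gripper command: -1 is shut, 1 is fully open, values between are in proportion. In form: [[[dx, dy, dz], [wx, wy, wz], jaw], ...]. A call has 1 to 12 rows; each row is the pose to reach, as a shift and turn from the pose commanded when the call began; what a row does not reach only later rows make up. A row lasts 1/12 s, in which the tool goes at most 41.7 mm and 7.16 degrees, less where a joint would pass 70% of its speed; a pose out of reach is approached as far as the arm can. A call with a gripper value outside its range is refused whole. The fingers move at their own pace and stop on an object; the grip force is fixed at half the most. Time passes only in rows, so rows that repeat a pose let the fingers close. It gives the time, the measured TCP pose, the force and the opening at its end, in the units of the state.
- arm.read_state(): the state, without advancing time (a new reading comes with each control period).
- arm.get_image(name): name is "side" or "top" or "wrist"; returns (picture, depth): 480x640x3 uint8, red, green, blue; 480x640 float32, mm along the optical axis (not along the pixel's ray), 0 where there is no reading.
- arm.camera_params(name): a dict with "camera_matrix" (3x3 intrinsics, pixels), "k1" (the pictures are not rectified: a ray, as slopes to the right and down, at radius r is drawn at 1 + k1 r^2 times it, then the intrinsics apply), "extrinsics" (4x4, takes a point from world to camera coordinates); the wrist camera has in their place "T_tool_cam" (4x4, takes a point from camera to tool coordinates, whose origin is the TCP and whose axes are the tool frame's). Camera axes: x right, y down, z forward; pixel columns grow to the right and rows downward; lengths in mm; the calibration is good to about 2 mm. A picture is of the moment at which its call begins: read the wrist's pose just before it. camera_params takes no time and is no camera call.
- arm.job_done(): hands the job in, once; it reports no verdict.
The state is a dict: "clock": time; "joints": joint angles; "joint_vel": joint speeds; "joint_efforts": joint torques, N m; "position": TCP position; "ee_rot": TCP orientation; "contact_force": force on the tool from outside, world axes, zero at the start; "wrist_torque": the same for the moment, N m; "gripper_width": finger opening in mm.
Only numpy, scipy, OpenCV 4.12 (cv2) and the standard library are available. Lean on these libraries where they do the work, as an engineer would, in place of code of your own. Each camera call takes 0.05 s, during which the arm holds its last target.

## Task

Get a batch of cast-resin drawer knobs curing: first pull the dimmer lever fully down to off (towards you). With it down, stand each knob upright on the mat of its own colour in the tray, wholly on that mat, and set the little switches so that those of the bays holding a knob are fully on (pushed away from you), those of empty bays fully off, and the main switch (number 6, orange dot) is fully on; switch 1 works the leftmost bay and so on. Last, raise the lever until it lines up with the red pointer; leave the pointer and everything else on the table alone.

Things in the scene. Friction and masses are not known exactly. Their poses are not given: they have to be found in the camera images.
- knob_blue: cast-resin drawer knob, blue: upright solid cylinder 36 mm in diameter, 28 mm high, about 35 g, small brass disc on top; origin at the centre of its underside, z up. May be absent (None)
- knob_turquoise: cast-resin drawer knob, turquoise: upright solid cylinder 36 mm in diameter, 28 mm high, about 35 g, small brass disc on top; origin at the centre of its underside, z up. May be absent (None)
- knob_coral: cast-resin drawer knob, coral: upright solid cylinder 36 mm in diameter, 28 mm high, about 35 g, small brass disc on top; origin at the centre of its underside, z up. May be absent (None)
- knob_yellow: cast-resin drawer knob, yellow: upright solid cylinder 36 mm in diameter, 28 mm high, about 35 g, small brass disc on top; origin at the centre of its underside, z up. May be absent (None)
- mat_blue: blue silicone mat, fixed, 76 mm (its x) by 58 mm (its y), 2 mm thick, lying in one of the five bays of the curing tray; origin at the centre of its underside (its top is 2 mm higher); axes parallel to the tray's
- mat_turquoise: turquoise silicone mat, fixed, 76 mm (its x) by 58 mm (its y), 2 mm thick, lying in one of the five bays of the curing tray; origin at the centre of its underside (its top is 2 mm higher); axes parallel to the tray's
- mat_coral: coral silicone mat, fixed, 76 mm (its x) by 58 mm (its y), 2 mm thick, lying in one of the five bays of the curing tray; origin at the centre of its underside (its top is 2 mm higher); axes parallel to the tray's
- mat_yellow: yellow silicone mat, fixed, 76 mm (its x) by 58 mm (its y), 2 mm thick, lying in one of the five bays of the curing tray; origin at the centre of its underside (its top is 2 mm higher); axes parallel to the tray's
- tray: fixed flat grey curing tray, 130 mm (x) by 350 mm (y), 3 mm thick, no rim, with five bays side by side along its y, 60 mm apart, each covered by its mat (whose top is 5 mm above the table), and a violet strip along its far edge; origin at the centre of its underside; x points away from the robot. Bays are numbered 1 to 5 from the left as the robot sees them; bay k is centred at the tray's y = +120, +60, 0, -60, -120 mm. One bay has a dark grey mat (not listed) and stays empty
- switchbox: fixed dark switch box, 80 mm (x) by 130 mm (y) by 30 mm high, with a red strip and six little white slide switches side by side on its flat top, 18 mm apart along its y (switch k at y = +45, +27, +9, -9, -27, -45 mm, its nib centred at x = -5 mm when off, +5 mm when on; each nib is 6 mm in x, 5 mm in y and stands 11 mm above the box's top); origin at the centre of its underside; x points away from the robot; the box and the dimmer may stand on either side
- sw1 (a joint): switch 1, counted from the left as the robot sees them (1 at the box's +y end, 6 at its -y end); it works the lamp under bay 1. Slides along the box's x by 10 mm: 0 = off (towards the robot), 0.010 = on (away from the robot, by the dots). Stays where it is left, and may start part-way; takes about 2 N
- sw2 (a joint): switch 2, counted from the left as the robot sees them (1 at the box's +y end, 6 at its -y end); it works the lamp under bay 2. Slides along the box's x by 10 mm: 0 = off (towards the robot), 0.010 = on (away from the robot, by the dots). Stays where it is left, and may start part-way; takes about 2 N
- sw3 (a joint): switch 3, counted from the left as the robot sees them (1 at the box's +y end, 6 at its -y end); it works the lamp under bay 3. Slides along the box's x by 10 mm: 0 = off (towards the robot), 0.010 = on (away from the robot, by the dots). Stays where it is left, and may start part-way; takes about 2 N
- sw4 (a joint): switch 4, counted from the left as the robot sees them (1 at the box's +y end, 6 at its -y end); it works the lamp under bay 4. Slides along the box's x by 10 mm: 0 = off (towards the robot), 0.010 = on (away from the robot, by the dots). Stays where it is left, and may start part-way; takes about 2 N
- sw5 (a joint): switch 5, counted from the left as the robot sees them (1 at the box's +y end, 6 at its -y end); it works the lamp under bay 5. Slides along the box's x by 10 mm: 0 = off (towards the robot), 0.010 = on (away from the robot, by the dots). Stays where it is left, and may start part-way; takes about 2 N
- sw6 (a joint): switch 6, counted from the left as the robot sees them (1 at the box's +y end, 6 at its -y end); the lamps' main switch, orange dot beside it. Slides along the box's x by 10 mm: 0 = off (towards the robot), 0.010 = on (away from the robot, by the dots). Stays where it is left, and may start part-way; takes about 2 N
- lever (a joint): the dimmer's lever, rad: 0 = fully down to off, leaning 0.7 rad from upright towards the robot; upright at 0.7; 1.4 = full, leaning 0.7 rad away. Stays where it is left (about 1 N at its ball)
- lever_knob (a point): centre of the black ball, 22 mm in diameter, at the end of the lever, 80 mm from its hinge line
- dimmer: fixed grey dimmer block, 110 mm (x) by 70 mm (y) by 22 mm high, carrying the lever (hinge line along its y, 30 mm above the table over its origin) and, on its +y side, a round white scale with the red pointer; origin at the centre of its underside; x points away from the robot, the lever swings in its x-z plane
- pointer (a joint): the red set pointer, rad, on the same hinge line, with the same zero and sense as the lever (lever in line with it when the two values are equal); very stiff, not to be moved
- pointer_tip (a point): end of the red pointer, 42 mm from the hinge line, 22 mm to the +y side of the lever's plane
- cup_a: upturned white plastic cup, 56 mm wide, 55 mm high; a bystander, to be left alone; origin at the centre of its underside
- cup_b: another upturned white plastic cup, 56 mm wide, 55 mm high; a bystander, to be left alone; origin at the centre of its underside
- jar: turquoise jar with a black cap, 52 mm wide, 45 mm high; a bystander, to be left alone; origin at the centre of its underside
Mind the look-alikes: they are no part of the job. What is shaped like the knob_coral but green or pink is not meant.

How it is judged (in metres and radians):
On the way, in this order (a step that is already met when the one before it is completed fails the run):
1. the dimmer lever is pulled fully down to off (value of joint lever below 0.08 rad), for 0.2 s.
2. with the lever still down, every knob stands on the mat of its colour and all six switches are set (x of knob_blue in the frame of mat_blue between -0.02 and 0.02 m and y of knob_blue in the frame of mat_blue between -0.012 and 0.012 m and z of knob_blue in the frame of mat_blue below 0.005 m and angle between each of knob_blue, knob_turquoise, knob_coral, knob_yellow's own z axis and vertical below 0.1 rad and linear speed of each of knob_blue, knob_turquoise, knob_coral, knob_yellow below 0.03 m/s and x of knob_turquoise in the frame of mat_turquoise between -0.02 and 0.02 m and y of knob_turquoise in the frame of mat_turquoise between -0.012 and 0.012 m and z of knob_turquoise in the frame of mat_turquoise below 0.005 m and x of knob_coral in the frame of mat_coral between -0.02 and 0.02 m and y of knob_coral in the frame of mat_coral between -0.012 and 0.012 m and z of knob_coral in the frame of mat_coral below 0.005 m and x of knob_yellow in the frame of mat_yellow between -0.02 and 0.02 m and y of knob_yellow in the frame of mat_yellow between -0.012 and 0.012 m and z of knob_yellow in the frame of mat_yellow below 0.005 m and (value of joint sw1 below 0.0025 m or (y of knob_blue in the frame of tray between 0.092 and 0.148 m and x of knob_blue in the frame of tray between -0.045 and 0.045 m) or (y of knob_turquoise in the frame of tray between 0.092 and 0.148 m and x of knob_turquoise in the frame of tray between -0.045 and 0.045 m) or (y of knob_coral in the frame of tray between 0.092 and 0.148 m and x of knob_coral in the frame of tray between -0.045 and 0.045 m) or (y of knob_yellow in the frame of tray between 0.092 and 0.148 m and x of knob_yellow in the frame of tray between -0.045 and 0.045 m)) and (value of joint sw1 above 0.0075 m or ((y of knob_blue in the frame of tray above 0.148 m or y of knob_blue in the frame of tray below 0.092 m or x of knob_blue in the frame of tray above 0.045 m or x of knob_blue in the frame of tray below -0.045 m) and (y of knob_turquoise in the frame of tray above 0.148 m or y of knob_turquoise in the frame of tray below 0.092 m or x of knob_turquoise in the frame of tray above 0.045 m or x of knob_turquoise in the frame of tray below -0.045 m) and (y of knob_coral in the frame of tray above 0.148 m or y of knob_coral in the frame of tray below 0.092 m or x of knob_coral in the frame of tray above 0.045 m or x of knob_coral in the frame of tray below -0.045 m) and (y of knob_yellow in the frame of tray above 0.148 m or y of knob_yellow in the frame of tray below 0.092 m or x of knob_yellow in the frame of tray above 0.045 m or x of knob_yellow in the frame of tray below -0.045 m))) and (value of joint sw2 below 0.0025 m or (y of knob_blue in the frame of tray between 0.032 and 0.088 m and x of knob_blue in the frame of tray between -0.045 and 0.045 m) or (y of knob_turquoise in the frame of tray between 0.032 and 0.088 m and x of knob_turquoise in the frame of tray between -0.045 and 0.045 m) or (y of knob_coral in the frame of tray between 0.032 and 0.088 m and x of knob_coral in the frame of tray between -0.045 and 0.045 m) or (y of knob_yellow in the frame of tray between 0.032 and 0.088 m and x of knob_yellow in the frame of tray between -0.045 and 0.045 m)) and (value of joint sw2 above 0.0075 m or ((y of knob_blue in the frame of tray above 0.088 m or y of knob_blue in the frame of tray below 0.032 m or x of knob_blue in the frame of tray above 0.045 m or x of knob_blue in the frame of tray below -0.045 m) and (y of knob_turquoise in the frame of tray above 0.088 m or y of knob_turquoise in the frame of tray below 0.032 m or x of knob_turquoise in the frame of tray above 0.045 m or x of knob_turquoise in the frame of tray below -0.045 m) and (y of knob_coral in the frame of tray above 0.088 m or y of knob_coral in the frame of tray below 0.032 m or x of knob_coral in the frame of tray above 0.045 m or x of knob_coral in the frame of tray below -0.045 m) and (y of knob_yellow in the frame of tray above 0.088 m or y of knob_yellow in the frame of tray below 0.032 m or x of knob_yellow in the frame of tray above 0.045 m or x of knob_yellow in the frame of tray below -0.045 m))) and (value of joint sw3 below 0.0025 m or (y of knob_blue in the frame of tray between -0.028 and 0.028 m and x of knob_blue in the frame of tray between -0.045 and 0.045 m) or (y of knob_turquoise in the frame of tray between -0.028 and 0.028 m and x of knob_turquoise in the frame of tray between -0.045 and 0.045 m) or (y of knob_coral in the frame of tray between -0.028 and 0.028 m and x of knob_coral in the frame of tray between -0.045 and 0.045 m) or (y of knob_yellow in the frame of tray between -0.028 and 0.028 m and x of knob_yellow in the frame of tray between -0.045 and 0.045 m)) and (value of joint sw3 above 0.0075 m or ((y of knob_blue in the frame of tray above 0.028 m or y of knob_blue in the frame of tray below -0.028 m or x of knob_blue in the frame of tray above 0.045 m or x of knob_blue in the frame of tray below -0.045 m) and (y of knob_turquoise in the frame of tray above 0.028 m or y of knob_turquoise in the frame of tray below -0.028 m or x of knob_turquoise in the frame of tray above 0.045 m or x of knob_turquoise in the frame of tray below -0.045 m) and (y of knob_coral in the frame of tray above 0.028 m or y of knob_coral in the frame of tray below -0.028 m or x of knob_coral in the frame of tray above 0.045 m or x of knob_coral in the frame of tray below -0.045 m) and (y of knob_yellow in the frame of tray above 0.028 m or y of knob_yellow in the frame of tray below -0.028 m or x of knob_yellow in the frame of tray above 0.045 m or x of knob_yellow in the frame of tray below -0.045 m))) and (value of joint sw4 below 0.0025 m or (y of knob_blue in the frame of tray between -0.088 and -0.032 m and x of knob_blue in the frame of tray between -0.045 and 0.045 m) or (y of knob_turquoise in the frame of tray between -0.088 and -0.032 m and x of knob_turquoise in the frame of tray between -0.045 and 0.045 m) or (y of knob_coral in the frame of tray between -0.088 and -0.032 m and x of knob_coral in the frame of tray between -0.045 and 0.045 m) or (y of knob_yellow in the frame of tray between -0.088 and -0.032 m and x of knob_yellow in the frame of tray between -0.045 and 0.045 m)) and (value of joint sw4 above 0.0075 m or ((y of knob_blue in the frame of tray above -0.032 m or y of knob_blue in the frame of tray below -0.088 m or x of knob_blue in the frame of tray above 0.045 m or x of knob_blue in the frame of tray below -0.045 m) and (y of knob_turquoise in the frame of tray above -0.032 m or y of knob_turquoise in the frame of tray below -0.088 m or x of knob_turquoise in the frame of tray above 0.045 m or x of knob_turquoise in the frame of tray below -0.045 m) and (y of knob_coral in the frame of tray above -0.032 m or y of knob_coral in the frame of tray below -0.088 m or x of knob_coral in the frame of tray above 0.045 m or x of knob_coral in the frame of tray below -0.045 m) and (y of knob_yellow in the frame of tray above -0.032 m or y of knob_yellow in the frame of tray below -0.088 m or x of knob_yellow in the frame of tray above 0.045 m or x of knob_yellow in the frame of tray below -0.045 m))) and (value of joint sw5 below 0.0025 m or (y of knob_blue in the frame of tray between -0.148 and -0.092 m and x of knob_blue in the frame of tray between -0.045 and 0.045 m) or (y of knob_turquoise in the frame of tray between -0.148 and -0.092 m and x of knob_turquoise in the frame of tray between -0.045 and 0.045 m) or (y of knob_coral in the frame of tray between -0.148 and -0.092 m and x of knob_coral in the frame of tray between -0.045 and 0.045 m) or (y of knob_yellow in the frame of tray between -0.148 and -0.092 m and x of knob_yellow in the frame of tray between -0.045 and 0.045 m)) and (value of joint sw5 above 0.0075 m or ((y of knob_blue in the frame of tray above -0.092 m or y of knob_blue in the frame of tray below -0.148 m or x of knob_blue in the frame of tray above 0.045 m or x of knob_blue in the frame of tray below -0.045 m) and (y of knob_turquoise in the frame of tray above -0.092 m or y of knob_turquoise in the frame of tray below -0.148 m or x of knob_turquoise in the frame of tray above 0.045 m or x of knob_turquoise in the frame of tray below -0.045 m) and (y of knob_coral in the frame of tray above -0.092 m or y of knob_coral in the frame of tray below -0.148 m or x of knob_coral in the frame of tray above 0.045 m or x of knob_coral in the frame of tray below -0.045 m) and (y of knob_yellow in the frame of tray above -0.092 m or y of knob_yellow in the frame of tray below -0.148 m or x of knob_yellow in the frame of tray above 0.045 m or x of knob_yellow in the frame of tray below -0.045 m))) and value of joint sw6 above 0.0075 m and value of joint lever below 0.1 rad), for 0.3 s.
3. the lever is raised in line with the red pointer (angle between the z axis of lever_knob and the z axis of pointer_tip, either way round below 0.08 rad), for 0.3 s.
At the end, for the whole second after the job is handed in: Each knob upright (0.1 rad), at rest, centred on its own colour's mat within 20 mm (long way) and 12 mm (short way); switches 1-5 on (over 7.5 mm) where that bay holds a knob, else off (under 2.5 mm); switch 6 on; lever at rest within 0.08 rad of the red pointer (x of knob_blue in the frame of mat_blue between -0.02 and 0.02 m and y of knob_blue in the frame of mat_blue between -0.012 and 0.012 m and z of knob_blue in the frame of mat_blue below 0.005 m and angle between each of knob_blue, knob_turquoise, knob_coral, knob_yellow's own z axis and vertical below 0.1 rad and linear speed of each of knob_blue, knob_turquoise, knob_coral, knob_yellow below 0.03 m/s and x of knob_turquoise in the frame of mat_turquoise between -0.02 and 0.02 m and y of knob_turquoise in the frame of mat_turquoise between -0.012 and 0.012 m and z of knob_turquoise in the frame of mat_turquoise below 0.005 m and x of knob_coral in the frame of mat_coral between -0.02 and 0.02 m and y of knob_coral in the frame of mat_coral between -0.012 and 0.012 m and z of knob_coral in the frame of mat_coral below 0.005 m and x of knob_yellow in the frame of mat_yellow between -0.02 and 0.02 m and y of knob_yellow in the frame of mat_yellow between -0.012 and 0.012 m and z of knob_yellow in the frame of mat_yellow below 0.005 m and (value of joint sw1 below 0.0025 m or (y of knob_blue in the frame of tray between 0.092 and 0.148 m and x of knob_blue in the frame of tray between -0.045 and 0.045 m) or (y of knob_turquoise in the frame of tray between 0.092 and 0.148 m and x of knob_turquoise in the frame of tray between -0.045 and 0.045 m) or (y of knob_coral in the frame of tray between 0.092 and 0.148 m and x of knob_coral in the frame of tray between -0.045 and 0.045 m) or (y of knob_yellow in the frame of tray between 0.092 and 0.148 m and x of knob_yellow in the frame of tray between -0.045 and 0.045 m)) and (value of joint sw1 above 0.0075 m or ((y of knob_blue in the frame of tray above 0.148 m or y of knob_blue in the frame of tray below 0.092 m or x of knob_blue in the frame of tray above 0.045 m or x of knob_blue in the frame of tray below -0.045 m) and (y of knob_turquoise in the frame of tray above 0.148 m or y of knob_turquoise in the frame of tray below 0.092 m or x of knob_turquoise in the frame of tray above 0.045 m or x of knob_turquoise in the frame of tray below -0.045 m) and (y of knob_coral in the frame of tray above 0.148 m or y of knob_coral in the frame of tray below 0.092 m or x of knob_coral in the frame of tray above 0.045 m or x of knob_coral in the frame of tray below -0.045 m) and (y of knob_yellow in the frame of tray above 0.148 m or y of knob_yellow in the frame of tray below 0.092 m or x of knob_yellow in the frame of tray above 0.045 m or x of knob_yellow in the frame of tray below -0.045 m))) and (value of joint sw2 below 0.0025 m or (y of knob_blue in the frame of tray between 0.032 and 0.088 m and x of knob_blue in the frame of tray between -0.045 and 0.045 m) or (y of knob_turquoise in the frame of tray between 0.032 and 0.088 m and x of knob_turquoise in the frame of tray between -0.045 and 0.045 m) or (y of knob_coral in the frame of tray between 0.032 and 0.088 m and x of knob_coral in the frame of tray between -0.045 and 0.045 m) or (y of knob_yellow in the frame of tray between 0.032 and 0.088 m and x of knob_yellow in the frame of tray between -0.045 and 0.045 m)) and (value of joint sw2 above 0.0075 m or ((y of knob_blue in the frame of tray above 0.088 m or y of knob_blue in the frame of tray below 0.032 m or x of knob_blue in the frame of tray above 0.045 m or x of knob_blue in the frame of tray below -0.045 m) and (y of knob_turquoise in the frame of tray above 0.088 m or y of knob_turquoise in the frame of tray below 0.032 m or x of knob_turquoise in the frame of tray above 0.045 m or x of knob_turquoise in the frame of tray below -0.045 m) and (y of knob_coral in the frame of tray above 0.088 m or y of knob_coral in the frame of tray below 0.032 m or x of knob_coral in the frame of tray above 0.045 m or x of knob_coral in the frame of tray below -0.045 m) and (y of knob_yellow in the frame of tray above 0.088 m or y of knob_yellow in the frame of tray below 0.032 m or x of knob_yellow in the frame of tray above 0.045 m or x of knob_yellow in the frame of tray below -0.045 m))) and (value of joint sw3 below 0.0025 m or (y of knob_blue in the frame of tray between -0.028 and 0.028 m and x of knob_blue in the frame of tray between -0.045 and 0.045 m) or (y of knob_turquoise in the frame of tray between -0.028 and 0.028 m and x of knob_turquoise in the frame of tray between -0.045 and 0.045 m) or (y of knob_coral in the frame of tray between -0.028 and 0.028 m and x of knob_coral in the frame of tray between -0.045 and 0.045 m) or (y of knob_yellow in the frame of tray between -0.028 and 0.028 m and x of knob_yellow in the frame of tray between -0.045 and 0.045 m)) and (value of joint sw3 above 0.0075 m or ((y of knob_blue in the frame of tray above 0.028 m or y of knob_blue in the frame of tray below -0.028 m or x of knob_blue in the frame of tray above 0.045 m or x of knob_blue in the frame of tray below -0.045 m) and (y of knob_turquoise in the frame of tray above 0.028 m or y of knob_turquoise in the frame of tray below -0.028 m or x of knob_turquoise in the frame of tray above 0.045 m or x of knob_turquoise in the frame of tray below -0.045 m) and (y of knob_coral in the frame of tray above 0.028 m or y of knob_coral in the frame of tray below -0.028 m or x of knob_coral in the frame of tray above 0.045 m or x of knob_coral in the frame of tray below -0.045 m) and (y of knob_yellow in the frame of tray above 0.028 m or y of knob_yellow in the frame of tray below -0.028 m or x of knob_yellow in the frame of tray above 0.045 m or x of knob_yellow in the frame of tray below -0.045 m))) and (value of joint sw4 below 0.0025 m or (y of knob_blue in the frame of tray between -0.088 and -0.032 m and x of knob_blue in the frame of tray between -0.045 and 0.045 m) or (y of knob_turquoise in the frame of tray between -0.088 and -0.032 m and x of knob_turquoise in the frame of tray between -0.045 and 0.045 m) or (y of knob_coral in the frame of tray between -0.088 and -0.032 m and x of knob_coral in the frame of tray between -0.045 and 0.045 m) or (y of knob_yellow in the frame of tray between -0.088 and -0.032 m and x of knob_yellow in the frame of tray between -0.045 and 0.045 m)) and (value of joint sw4 above 0.0075 m or ((y of knob_blue in the frame of tray above -0.032 m or y of knob_blue in the frame of tray below -0.088 m or x of knob_blue in the frame of tray above 0.045 m or x of knob_blue in the frame of tray below -0.045 m) and (y of knob_turquoise in the frame of tray above -0.032 m or y of knob_turquoise in the frame of tray below -0.088 m or x of knob_turquoise in the frame of tray above 0.045 m or x of knob_turquoise in the frame of tray below -0.045 m) and (y of knob_coral in the frame of tray above -0.032 m or y of knob_coral in the frame of tray below -0.088 m or x of knob_coral in the frame of tray above 0.045 m or x of knob_coral in the frame of tray below -0.045 m) and (y of knob_yellow in the frame of tray above -0.032 m or y of knob_yellow in the frame of tray below -0.088 m or x of knob_yellow in the frame of tray above 0.045 m or x of knob_yellow in the frame of tray below -0.045 m))) and (value of joint sw5 below 0.0025 m or (y of knob_blue in the frame of tray between -0.148 and -0.092 m and x of knob_blue in the frame of tray between -0.045 and 0.045 m) or (y of knob_turquoise in the frame of tray between -0.148 and -0.092 m and x of knob_turquoise in the frame of tray between -0.045 and 0.045 m) or (y of knob_coral in the frame of tray between -0.148 and -0.092 m and x of knob_coral in the frame of tray between -0.045 and 0.045 m) or (y of knob_yellow in the frame of tray between -0.148 and -0.092 m and x of knob_yellow in the frame of tray between -0.045 and 0.045 m)) and (value of joint sw5 above 0.0075 m or ((y of knob_blue in the frame of tray above -0.092 m or y of knob_blue in the frame of tray below -0.148 m or x of knob_blue in the frame of tray above 0.045 m or x of knob_blue in the frame of tray below -0.045 m) and (y of knob_turquoise in the frame of tray above -0.092 m or y of knob_turquoise in the frame of tray below -0.148 m or x of knob_turquoise in the frame of tray above 0.045 m or x of knob_turquoise in the frame of tray below -0.045 m) and (y of knob_coral in the frame of tray above -0.092 m or y of knob_coral in the frame of tray below -0.148 m or x of knob_coral in the frame of tray above 0.045 m or x of knob_coral in the frame of tray below -0.045 m) and (y of knob_yellow in the frame of tray above -0.092 m or y of knob_yellow in the frame of tray below -0.148 m or x of knob_yellow in the frame of tray above 0.045 m or x of knob_yellow in the frame of tray below -0.045 m))) and value of joint sw6 above 0.0075 m and angle between the z axis of lever_knob and the z axis of pointer_tip, either way round below 0.08 rad and velocity of joint lever between -0.05 and 0.05 rad/s); the robot touches nothing.
It fails at once if a bystander is moved more than 4 cm or tipped over (distance of any of cup_a, cup_b, jar from where it was at the start of the episode above 0.04 m or angle between any of cup_a, cup_b, jar's own z axis and vertical above 0.6 rad).
It fails at once if the red pointer is moved (distance of pointer_tip from where it was at the start of the episode above 0.006 m).
Of knob_blue, knob_turquoise, knob_coral, knob_yellow only 2 to 4 are there at a start; the rules pass over those that are not, and their reading is None.
At some moment in a run one of knob_blue, knob_turquoise, knob_coral, knob_yellow may be knocked a few centimetres aside while the robot is not near it.
It also fails if it takes over 210 s, if anything falls off the work surface, if the arm or the gripper's body presses on something with over 40 N, if the wrist force passes 120 N, or if a joint passes its speed limit or range.

## Working session

There is one attempt and no reset: what is moved stays moved. The work goes in short steps, Python scripts to look and compute and a shell command to move; the robot and the scene stay as the last step left them, time stands still between calls to the robot, and variables do not carry over. Pictures are saved under pics/ and viewed, and the job is handed in when it is done.

```bash
ls; mkdir -p pics; python3 - <<'E'
from bench import arm
import cv2
print(arm.read_state()); print(arm.hold_point_z)
for n in ("side","top","wrist"):
    p,d=arm.get_image(n); cv2.imwrite(f"pics/{n}0.png",p[:,:,::-1])
    import numpy as np
    np.save(f"pics/{n}0.npy",d); c=arm.camera_params(n)
    print(n,{k:np.round(np.array(v),4).tolist() for k,v in c.items()})
E
```

```text
pics
{'clock': 0.0, 'joints': array([ 1.54658900e+00,  3.85567737e-01,  6.60964695e-03, -5.03337070e-04,
       -1.19399299e+00, -2.58577816e-01]), 'joint_vel': array([-0.00118016, -0.00072797, -0.00109708, -0.00193773,  0.00125132,
       -0.00130104]), 'joint_efforts': array([-1.69181008e-04, -3.92284226e+01,  1.88399863e+01,  4.18613836e+00,
       -4.60464129e-03,  3.92664077e-06]), 'position': array([174.22526331, 599.6114485 , 230.20785816]), 'ee_rot': array([ 0.42509847, -0.5650149 ,  0.56600589, -0.42389479]), 'contact_force': array([ 0.17118251,  1.22499614, -0.58693496]), 'wrist_torque': array([-0.07093411, -0.02309094, -0.01517461]), 'gripper_width': 85.40223374280785}
18.700000000000003
side {'camera_matrix': [[488.1473, 0.0, 315.4352], [0.0, 488.1473, 246.0195], [0.0, 0.0, 1.0]], 'k1': 0.0033, 'extrinsics': [[-0.9916, -0.1294, -0.0062, 556.5038], [-0.079, 0.6421, -0.7625, 92.5825], [0.1026, -0.7556, -0.6469, 928.4632], [0.0, 0.0, 0.0, 1.0]]}
top {'camera_matrix': [[556.1221, 0.0, 323.6633], [0.0, 556.1221, 237.0453], [0.0, 0.0, 1.0]], 'k1': -0.0438, 'extrinsics': [[-0.0008, -1.0, 0.0044, -0.1656], [-0.9929, 0.0002, -0.1187, 572.7397], [0.1187, -0.0045, -0.9929, 1335.3565], [0.0, 0.0, 0.0, 1.0]]}
wrist {'camera_matrix': [[366.1059, 0.0, 318.8859], [0.0, 366.1059, 241.8042], [0.0, 0.0, 1.0]], 'k1': -0.0443, 'T_tool_cam': [[1.0, -0.0003, -0.0001, 0.1707], [0.0, -0.2609, 0.9654, -140.9019], [-0.0004, -0.9654, -0.2609, 67.1944], [0.0, 0.0, 0.0, 1.0]]}
```

View images.

View pics/top0.png

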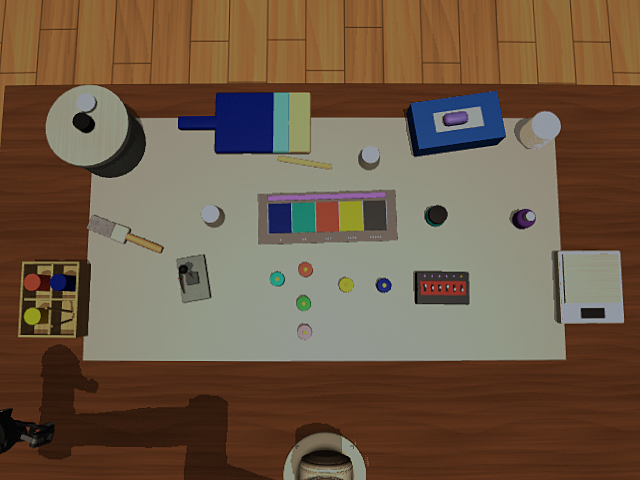

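View pics/side0.png

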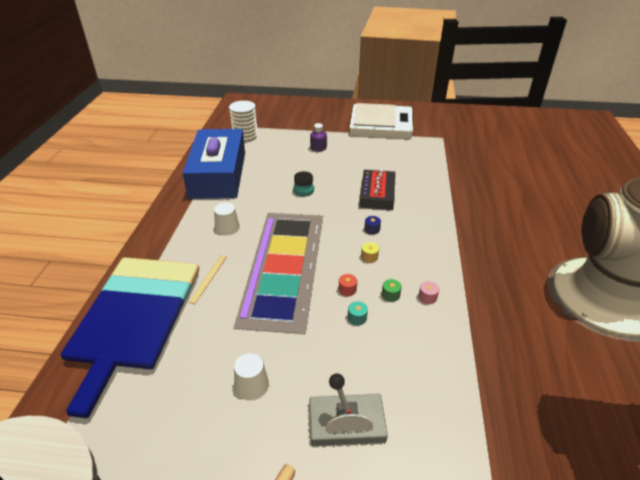

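View pics/wrist0.png

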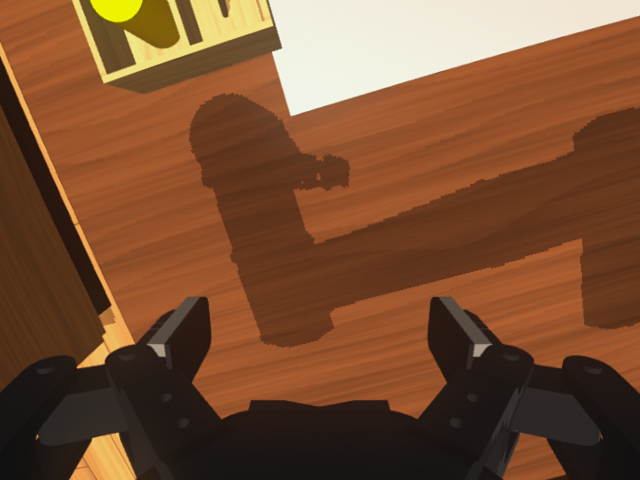

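```bash
cat > h.py <<'E'
from bench import arm
import numpy as np, cv2
from scipy.spatial.transform import Rotation as R
np.set_printoptions(precision=2,suppress=True)
def grab(name,tag=None):
    st=arm.read_state(); p,d=arm.get_image(name)
    if tag: cv2.imwrite(f"pics/{tag}.png",p[:,:,::-1])
    return p,d,cam(name,st)
def cam(name,st=None):
    c=arm.camera_params(name); K=np.array(c["camera_matrix"]); k1=float(c["k1"])
    if name=="wrist":
        T=np.eye(4); T[:3,:3]=R.from_quat(st["ee_rot"]).as_matrix(); T[:3,3]=st["position"]
        W=T@np.array(c["T_tool_cam"])
    else: W=np.linalg.inv(np.array(c["extrinsics"]))
    return K,k1,W
def ray(C,uv):
    K,k1,W=C; x=(uv[0]-K[0,2])/K[0,0]; y=(uv[1]-K[1,2])/K[1,1]
    r=np.hypot(x,y); s=r
    for _ in range(10): s=r/(1+k1*s*s)
    f=s/r if r>0 else 1
    return W[:3,3],W[:3,:3]@np.array([x*f,y*f,1])
def plane(C,uv,z):
    o,d=ray(C,uv); return o+d*(z-o[2])/d[2]
def pt(C,D,uv):
    o,d=ray(C,uv); return o+d*float(D[int(round(uv[1])),int(round(uv[0]))])
def proj(C,P):
    K,k1,W=C; q=np.linalg.inv(W)@np.append(P,1); x,y=q[0]/q[2],q[1]/q[2]; f=1+k1*(x*x+y*y)
    return np.array([K[0,0]*x*f+K[0,2],K[1,1]*y*f+K[1,2]])
def two(C1,a,C2,b):
    o1,d1=ray(C1,a);o2,d2=ray(C2,b); A=np.stack([d1,-d2],1); s=np.linalg.lstsq(A,o2-o1,rcond=None)[0]
    p,q=o1+d1*s[0],o2+d2*s[1]; return (p+q)/2,np.linalg.norm(p-q)
def blob(p,lo,hi,box,mn=20):
    x0,y0,x1,y1=box; h=cv2.cvtColor(p[y0:y1,x0:x1],cv2.COLOR_RGB2HSV); m=cv2.inRange(h,np.array(lo),np.array(hi))
    n,l,s,c=cv2.connectedComponentsWithStats(m); return [(c[i]+[x0,y0],s[i][4],s[i][:4]+[x0,y0,0,0]) for i in range(1,n) if s[i][4]>=mn]
E
python3 - <<'E'
from h import *
p=cv2.imread("pics/top0.png");cv2.imwrite("pics/top0a.png",cv2.resize(p[180:340,160:480],None,fx=2.5,fy=2.5,interpolation=cv2.INTER_CUBIC))
cv2.imwrite("pics/side0a.png",cv2.resize(cv2.imread("pics/side0.png")[360:460,290:400],None,fx=5,fy=5,interpolation=cv2.INTER_CUBIC))
C=cam("top"); d=np.load("pics/top0.npy")
h=lambda s:print(s)
rgb=p[:,:,::-1]
for n,uv,z in [("turq",(277,279),28),("coral",(305,269),28),("yel",(346,285),28),("blue",(384,285),28),("green",(303,303),28),("pink",(304,332),28),
 ("mat1",(280,217),5),("mat2",(303,217),5),("mat3",(327,216),5),("mat4",(351,216),5),("mat5",(375,215),5),("box",(442,288),30),("dimmer",(195,278),22),("ball",(183,269),90),("cupa",(211,214),55),("cupb",(370,155),55),("jar",(436,215),45)]:
    print(n,plane(C,uv,z),pt(C,d,uv), rgb[uv[1],uv[0]])
E
```

```text
turq [469.89 114.02  28.  ] [469.92 114.07  27.31] [162 140  44]
coral [494.41  45.43  28.  ] [494.32  45.39  29.48] [147 148  54]
yel [455.14 -55.11  28.  ] [455.12 -55.08  28.65] [147 143  57]
blue [ 455.03 -148.31   28.  ] [ 455.   -148.2    28.97] [159 156  51]
green [411.39  50.07  28.  ] [411.39  50.14  25.87] [157 146  56]
pink [341.39  47.42  28.  ] [341.61  47.28  32.42] [148 151  48]
mat1 [627.24 109.67   5.  ] [626.74 109.43   8.2 ] [20 30 87]
mat2 [627.23  51.57   5.  ] [627.36  51.6    4.14] [ 31 129 109]
mat3 [629.78  -9.06   5.  ] [629.3   -9.03   8.01] [147  66  49]
mat4 [629.78 -69.73   5.  ] [629.4  -69.6    7.41] [148 151  39]
mat5 [ 632.35 -130.48    5.  ] [ 632.27 -130.43    5.49] [59 55 50]
box [ 447.37 -290.45   30.  ] [ 447.3  -289.93   32.43] [148  45  33]
dimmer [472.52 316.94  22.  ] [472.18 315.22  29.56] [68 69 64]
ball [490.52 330.35  90.  ] [488.57 322.44 121.77] [34 30 28]
cupa [626.92 274.41  55.  ] [627.22 274.77  53.17] [147 154 162]
cupb [ 774.51 -115.08   55.  ] [ 773.63 -114.79   58.23] [148 153 163]
jar [ 626.02 -276.94   45.  ] [ 625.82 -276.69   46.23] [33 30 26]
```

View pics/top0a.png

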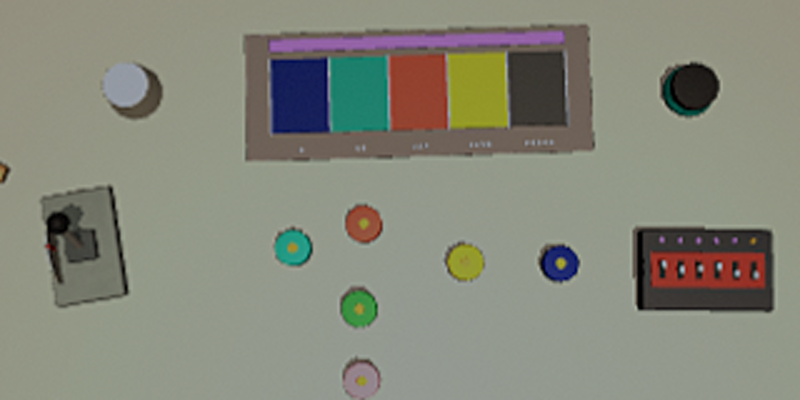

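View pics/side0a.png

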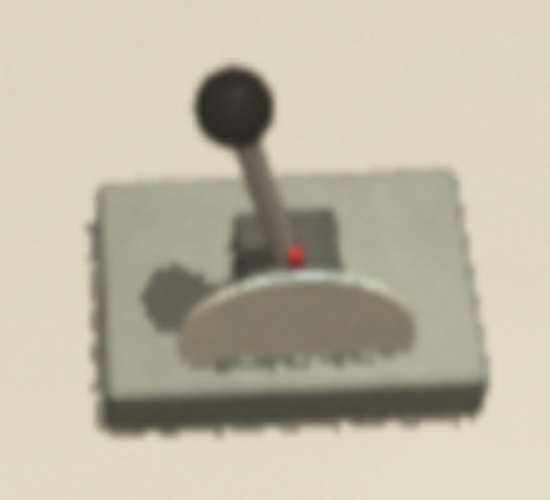

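```bash
python3 - <<'E'
from h import *
st=arm.read_state(); print(R.from_quat(st["ee_rot"]).as_matrix())
p=cv2.imread("pics/top0.png")[:,:,::-1].copy(); C=cam("top")
for n,lo,hi,z in [("turq",(75,80,60),(95,255,255),28),("coral",(0,120,60),(12,255,255),28),("yel",(25,120,60),(34,255,255),28),("blue",(110,120,40),(130,255,255),28)]:
    for c,a,b in blob(p,lo,hi,(260,195,400,320),60): print(n,c,a,b,plane(C,c,z),plane(C,c,5))
# tray strip orientation
h=cv2.cvtColor(p,cv2.COLOR_RGB2HSV); m=cv2.inRange(h,(135,60,60),(165,255,255)); m[:180]=0;m[210:]=0;m[:,:250]=0;m[:,400:]=0
v,u=np.nonzero(m); q=np.array([plane(C,(a,b),3) for a,b in zip(u,v)]); f=np.polyfit(q[:,1],q[:,0],1); print("strip dx/dy",f, q.mean(0))
m=cv2.inRange(h,(0,150,60),(8,255,255)); m[:270]=0;m[305:]=0;m[:,:410]=0;m[:,475:]=0
n,l,s,c=cv2.connectedComponentsWithStats(m);print([ (s[i],c[i]) for i in range(1,n) if s[i][4]>10])
m=(m>0); v,u=np.nonzero(m); r=cv2.minAreaRect(np.stack([u,v],1).astype(np.float32)); b=cv2.boxPoints(r); print(r,[plane(C,x,31) for x in b])
cv2.imwrite("pics/dim.png",cv2.resize(p[245:310,165:225,::-1],None,fx=9,fy=9,interpolation=cv2.INTER_CUBIC))
E
```

```text
[[-0.28 -0.    0.96]
 [-0.96 -0.   -0.28]
 [ 0.   -1.    0.  ]]
turq [303.03 217.22] 682 [292 202  24  31] [623.08  50.73  28.  ] [626.67  51.49   5.  ]
turq [276.69 278.61] 150 [270 272  15  14] [470.84 114.78  28.  ] [471.86 116.61   5.  ]
coral [326.92 216.55] 673 [316 202  23  30] [624.76  -8.61  28.  ] [628.38  -8.85   5.  ]
coral [305.19 269.23] 142 [298 262  15  15] [493.84  44.96  28.  ] [495.25  45.62   5.  ]
yel [350.61 215.64] 674 [339 201  24  30] [627.04 -67.51  28.  ] [630.69 -68.74   5.  ]
yel [345.84 284.52] 159 [339 278  15  14] [456.33 -54.72  28.  ] [457.1  -55.73   5.  ]
blue [279.55 217.97] 641 [269 203  23  30] [621.2  109.05  28.  ] [624.76 110.79   5.  ]
blue [383.66 284.97] 132 [377 279  14  13] [ 455.11 -147.48   28.  ] [ 455.86 -150.06    5.  ]
strip dx/dy [ -0.03 680.98] [681.22  -7.79   3.  ]
[(array([420, 281,  46,  14, 539], dtype=int32), array([442.56, 287.47]))]
((442.5, 287.5), (13.0, 45.0), 90.0) [array([ 464.56, -236.49,   31.  ]), array([ 464.33, -347.43,   31.  ]), array([ 432.55, -346.51,   31.  ]), array([ 432.84, -235.86,   31.  ])]
```

View pics/dim.png

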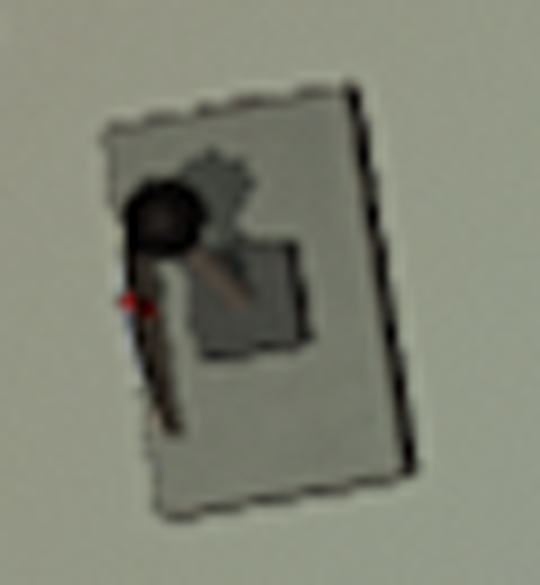

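```bash
python3 -m creep '[[[300,-350,10],[0,0,-1.14],-1],[[300,-350,10],[0,0,-1.14],-1],[[300,-350,10],[0,0,-1.14],-1],[[300,-350,10],[0,0,-1.14],-1],[[300,-350,10],[0,0,-1.14],-1],[[300,-350,10],[0,0,-1.14],-1],[[300,-350,10],[0,0,-1.14],-1],[[300,-350,10],[0,0,-1.14],-1],[[300,-350,10],[0,0,-1.14],-1],[[300,-350,10],[0,0,-1.14],-1],[[300,-350,10],[0,0,-1.14],-1],[[300,-350,10],[0,0,-1.14],-1]]'
python3 - <<'E'
from h import *
C=cam("top");S=cam("side")
f=lambda a,b:np.array([a/9+165-.45,b/9+245-.45])
for a in [(105,130),(345,93),(402,478),(165,520)]: print(plane(C,f(*a),22))
print(two(C,f(165,217),S,(336.6-.4,381.4-.4)))
p,d,W=grab("wrist","w1"); print(arm.read_state()["joints"])
E
```

```text
clock: 1.15
position: [477.2, 245.6, 241.2]
ee_rot: [0.05, -0.705, 0.706, -0.05]
contact_force: [0.4, 0.8, -0.1]
gripper_width: 0.0
[519.5  364.87  22.  ]
[529.74 298.8   22.  ]
[424.32 280.7   22.  ]
[412.82 345.33  22.  ]
(array([489.92, 326.82, 105.36]), np.float64(0.8988326880903694))
[ 0.78  0.23 -0.19  0.   -1.15 -0.64]
```

View pics/w1.png

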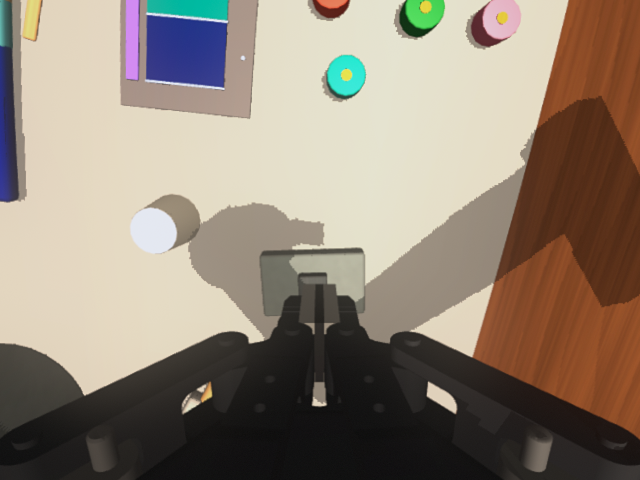

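```bash
python3 -m creep '[[[28,42,0],[0,0,0.03],-1],[[56,84,0],[0,0,0.03],-1],[[56,84,0],[0,0,0.03],-1],[[56,84,-40],[0,0,0.03],-1],[[56,84,-80],[0,0,0.03],-1],[[56,84,-120],[0,0,0.03],-1],[[56,84,-158],[0,0,0.03],-1],[[56,84,-158],[0,0,0.03],-1],[[56,84,-158],[0,0,0.03],-1],[[56,84,-158],[0,0,0.03],-1]]'
python3 - <<'E'
from h import *
p,d,W=grab("side","s2")
cv2.imwrite("pics/s2a.png",cv2.resize(p[300:460,250:450,::-1],None,fx=4,fy=4,interpolation=cv2.INTER_CUBIC)[:600])
st=arm.read_state();print(R.from_quat(st["ee_rot"]).as_matrix())
E
```

```text
clock: 2.03
position: [531.4, 335.8, 85.6]
ee_rot: [-0.062, 0.705, -0.704, 0.065]
contact_force: [-0.4, 0.1, 0.6]
gripper_width: -0.1
[[-0.98  0.    0.18]
 [-0.18  0.   -0.98]
 [-0.01 -1.   -0.  ]]
```

View pics/s2a.png

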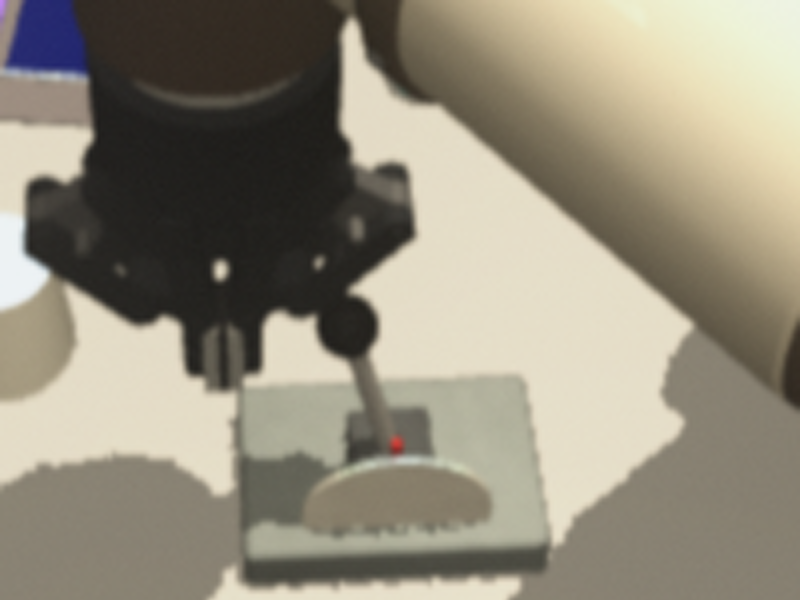

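```bash
python3 -m creep '[[[0,0,-9],[0,0,0],-1],[[-10,-2,-9],[0,0,0],-1],[[-20,-4,-9],[0,0,0],-1],[[-30,-5,-9],[0,0,0],-1],[[-40,-7,-9],[0,0,0],-1],[[-50,-9,-9],[0,0,0],-1],[[-60,-11,-9],[0,0,0],-1],[[-70,-12,-9],[0,0,0],-1],[[-80,-14,-9],[0,0,0],-1],[[-85,-15,-9],[0,0,0],-1],[[-90,-16,-9],[0,0,0],-1],[[-90,-16,-9],[0,0,0],-1]]'
python3 - <<'E'
from h import *
p,d,W=grab("side","s3")
cv2.imwrite("pics/s3a.png",cv2.resize(p[300:460,250:450,::-1],None,fx=4,fy=4,interpolation=cv2.INTER_CUBIC)[:600])
E
```

```text
clock: 3.08
position: [445.2, 320.9, 75.8]
ee_rot: [-0.06, 0.706, -0.702, 0.068]
contact_force: [16.4, -0.0, -4.8]
gripper_width: 0.2
```

View pics/s3a.png

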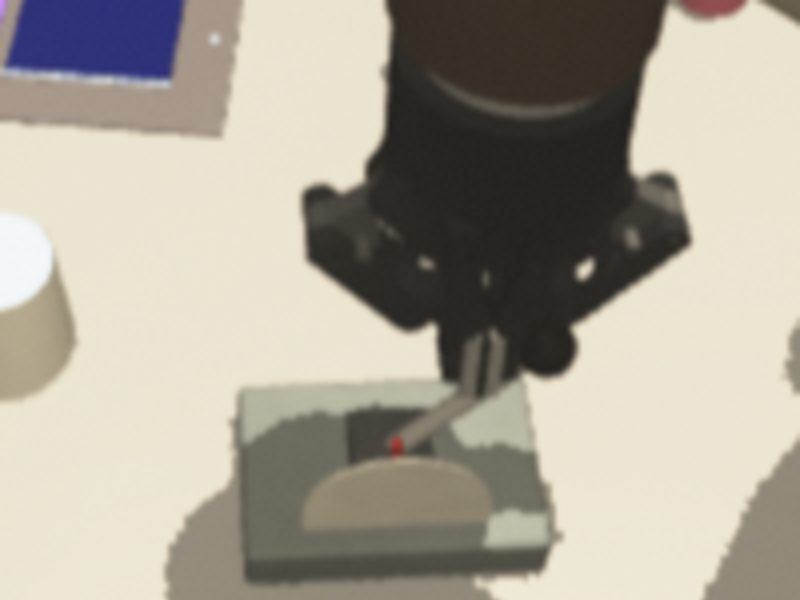

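```bash
python3 -m creep '[[[15,3,0],[0,0,0],-1],[[15,3,40],[0,0,0],-1],[[15,3,80],[0,0,0],-1],[[20,30,90],[0,0,0],-1],[[20,65,90],[0,0,0],-1],[[20,100,90],[0,0,0],-1],[[20,120,90],[0,0,0],-1],[[20,120,90],[0,0,0],-1],[[20,120,90],[0,0,0],-1]]'
python3 - <<'E'
from h import *
p,d,W=grab("wrist","w4"); grab("top","t4"); grab("side","s4")
E
```

```text
clock: 3.88
position: [459.1, 438.5, 162.9]
ee_rot: [0.064, -0.704, 0.705, -0.062]
contact_force: [0.6, 0.1, -1.0]
gripper_width: 0.2
```

View pics/w4.png

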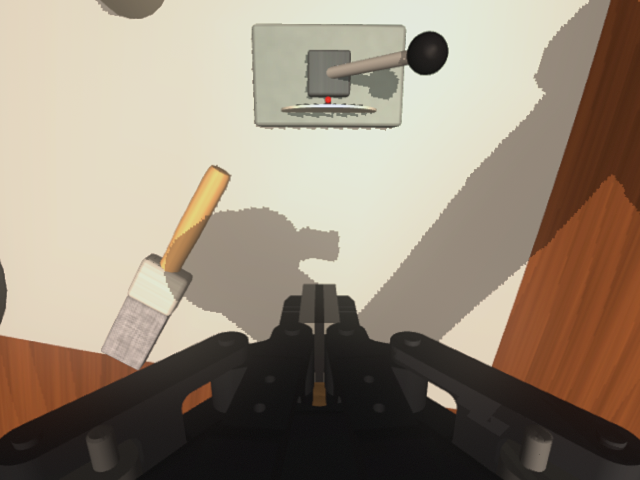

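View pics/s4.png

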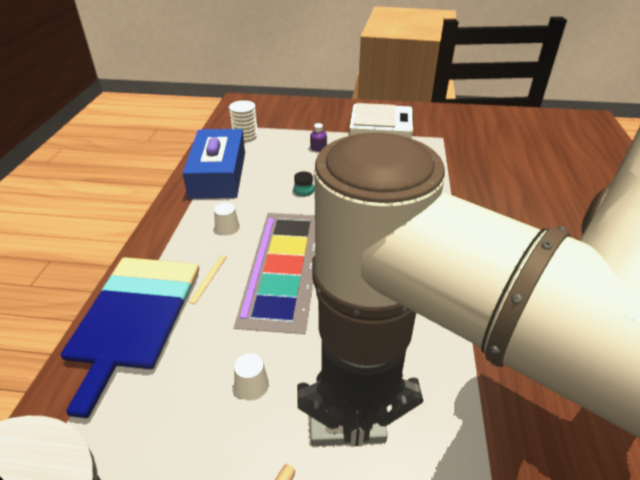

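```bash
cat >> h.py <<'E'
DIM=np.array([471.6,322.4,30.]); YAW=0.175
def lang(C,uv,off,c=None,yaw=None):
    c=DIM if c is None else c; yaw=YAW if yaw is None else yaw
    n=np.array([-np.sin(yaw),np.cos(yaw),0]); e=np.array([np.cos(yaw),np.sin(yaw),0]); o,d=ray(C,uv); P=o+d*(n@(c-o)+off)/(n@d)
    q=P-c; return P, np.arctan2(q@e,q[2])+0.7, np.hypot(q@e,q[2])
E
python3 - <<'E'
from h import *
st=arm.read_state(); W=cam("wrist",st); p=cv2.imread("pics/w4.png")
g=cv2.cvtColor(p,cv2.COLOR_BGR2GRAY)
h=cv2.cvtColor(p,cv2.COLOR_BGR2HSV); m=cv2.inRange(h[80:125,290:370],(0,160,90),(8,255,255)); v,u=np.nonzero(m); r=(u.mean()+290,v.mean()+80); print(r,len(u),u.min()+290,u.max()+290,v.min()+80,v.max()+80)
m=(g[20:90,395:460]<45).astype(np.uint8); n,l,s,c=cv2.connectedComponentsWithStats(m); i=1+np.argmax(s[1:,4]); b=c[i]+[395,20]; print(b,s[i])
print("ball",lang(W,b,0)); print("red",lang(W,r,22))
cs=[(253,25),(406,26),(401,123),(257,127)]
q=np.array([plane(W,x,22) for x in cs]); print(q,q.mean(0))
cv2.imwrite("pics/w4a.png",cv2.resize(p[10:140,240:460],None,fx=3.6,fy=3.6,interpolation=cv2.INTER_CUBIC))
E
```

```text
(np.float64(327.6470588235294), np.float64(99.17647058823529)) 34 325 330 96 102
[426.53  53.07] [  12   12   41   42 1213]
ball (array([423.38, 313.87,  89.02]), np.float64(0.007423672719113816), np.float64(76.69324821491529))
red (array([471.89, 344.79,  68.42]), np.float64(0.8085863054228372), np.float64(38.64651485605914))
[[532.2  299.85  22.  ]
 [426.47 281.39  22.  ]
 [415.21 346.17  22.  ]
 [519.76 367.87  22.  ]] [473.41 323.82  22.  ]
```

View pics/w4a.png

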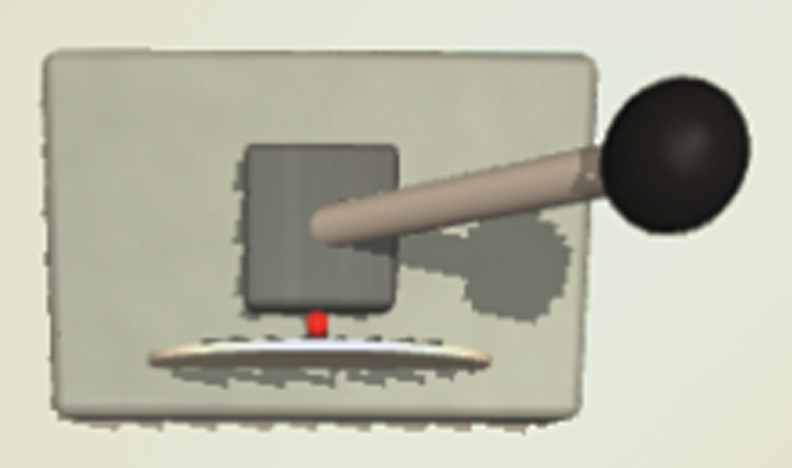

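```bash
python3 -m creep '[[[0,-10,40],[0,0,-0.1],0.3],[[15,-40,77],[0,0,-0.145],0.3],[[15,-80,77],[0,0,-0.145],0.3],[[15,-120,77],[0,0,-0.145],0.3],[[15,-160,77],[0,0,-0.145],0.3],[[15,-200,77],[0,0,-0.145],0.3],[[15,-240,77],[0,0,-0.145],0.3],[[15,-268,77],[0,0,-0.145],0.3],[[15,-268,77],[0,0,-0.145],0.3],[[15,-268,77],[0,0,-0.145],0.3]]'
python3 - <<'E'
from h import *
p,d,W=grab("wrist","w5"); st=arm.read_state(); print(st["position"],st["gripper_width"]);print(R.from_quat(st["ee_rot"]).as_matrix())
for n,lo,hi in [("turq",(78,120,60),(95,255,255)),("coral",(0,120,60),(10,255,255)),("yel",(25,120,60),(34,255,255)),("blue",(110,120,40),(130,255,255))]:
    for c,a,b in blob(p,lo,hi,(0,0,640,260),300): print(n,c,a,b,plane(W,c,28),plane(W,c,5))
E
```

```text
clock: 4.87
position: [474.9, 167.8, 241.9]
ee_rot: [-0.01, 0.707, -0.707, 0.011]
contact_force: [0.5, 0.6, 0.7]
gripper_width: 55.6
[475.18 169.01 241.78] 55.33427689961157
[[-1.    0.    0.03]
 [-0.03  0.   -1.  ]
 [-0.   -1.   -0.  ]]
turq [167.5   86.83] 4730 [127  56  81  63] [617.96  54.76  28.  ] [627.04  51.74   5.  ]
turq [324.86 158.96] 929 [307 141  36  37] [472.08 115.9   28.  ] [471.7  116.84   5.  ]
coral [162.22  26.09] 4247 [121   0  83  54] [619.69   3.79  28.  ] [628.88  -2.54   5.  ]
coral [301.93  81.44] 1136 [283  61  38  42] [495.08  47.62  28.  ] [496.19  44.14   5.  ]
coral [583.65 199.08] 670 [564 135  36 119] [212.86 145.55  28.  ] [195.68 148.42   5.  ]
coral [523.99 215.29] 1807 [503 147  47 113] [271.48 163.97  28.  ] [258.09 168.03   5.  ]
coral [563.31 218.89] 345 [552 191  26  64] [229.98 166.27  28.  ] [213.9  170.48   5.  ]
blue [173.09 149.34] 4142 [134 121  78  58] [616.3  110.59  28.  ] [625.27 111.19   5.  ]
blue [  7.29 222.13] 1291 [  0 168  22  92] [795.27 185.87  28.  ] [815.85 191.36   5.  ]
```

View pics/w5.png

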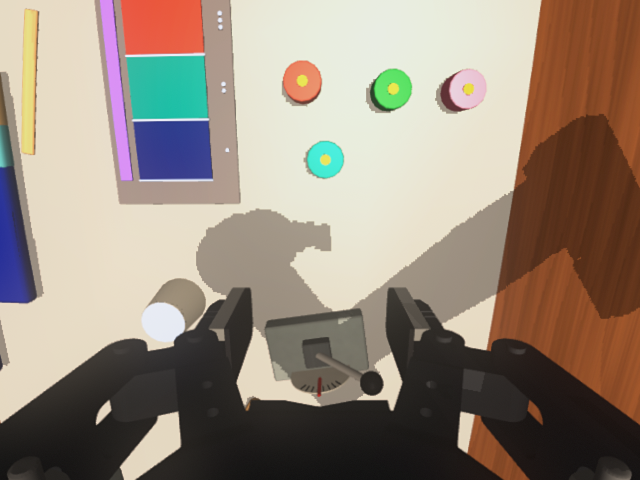

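```bash
python3 -m creep '[[[-2,-25,-20],[0,0,0],0.3],[[-3.5,-53.5,-45],[0,0,0],0.3],[[-3.5,-53.5,-85],[0,0,0],0.3],[[-3.5,-53.5,-125],[0,0,0],0.3],[[-3.5,-53.5,-165],[0,0,0],0.3],[[-3.5,-53.5,-200],[0,0,0],0.3],[[-3.5,-53.5,-220],[0,0,0],0.3],[[-3.5,-53.5,-236],[0,0,0],0.3],[[-3.5,-53.5,-236],[0,0,0],0.3],[[-3.5,-53.5,-236],[0,0,0],-1],[[-3.5,-53.5,-236],[0,0,0],-1],[[-3.5,-53.5,-236],[0,0,0],-1]]'
python3 - <<'E'
from h import *
st=arm.read_state(); print(st["position"],st["gripper_width"])
p,d,W=grab("wrist","w6")
E
```

```text
clock: 5.92
position: [472.9, 117.6, 6.7]
ee_rot: [-0.011, 0.708, -0.706, 0.013]
contact_force: [-0.0, -0.5, -0.2]
gripper_width: 33.7
[472.89 117.58   6.7 ] 33.66639071198787
```

View pics/w6.png

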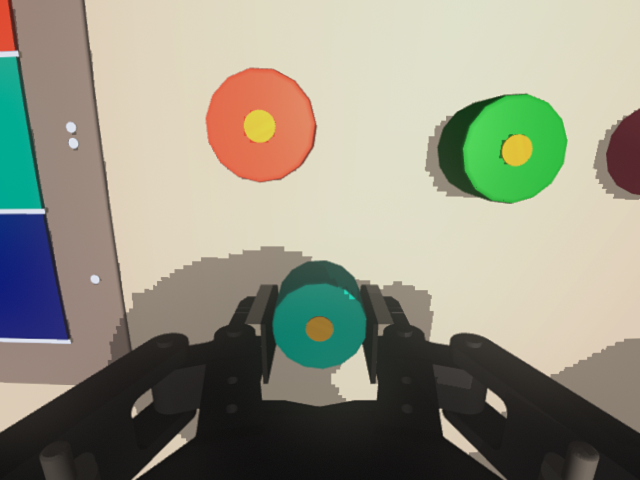

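```bash
python3 -m creep '[[[0,0,35],[0,0,0],-1],[[0,0,70],[0,0,0],-1],[[35,-15,75],[0,0,0],-1],[[70,-29,75],[0,0,0],-1],[[105,-43,75],[0,0,0],-1],[[140,-58,75],[0,0,0],-1],[[154.5,-63.5,75],[0,0,0],-1],[[154.5,-63.5,45],[0,0,0],-1],[[154.5,-63.5,20],[0,0,0],-1],[[154.5,-63.5,10],[0,0,0],-1],[[154.5,-63.5,10],[0,0,0],-1],[[154.5,-63.5,10],[0,0,0],-1]]'
python3 - <<'E'
from h import *
st=arm.read_state(); print(st["position"],st["gripper_width"])
p,d,W=grab("wrist","w7"); grab("top","t7")
cv2.imwrite("pics/t7a.png",cv2.resize(cv2.imread("pics/t7.png")[180:340,240:480],None,fx=3,fy=3))
E
```

```text
clock: 6.97
position: [626.7, 53.3, 16.1]
ee_rot: [0.012, -0.707, 0.707, -0.012]
contact_force: [0.9, 0.1, -0.6]
gripper_width: 33.8
[626.7   53.29  16.11] 33.83042748326713
```

View pics/w7.png

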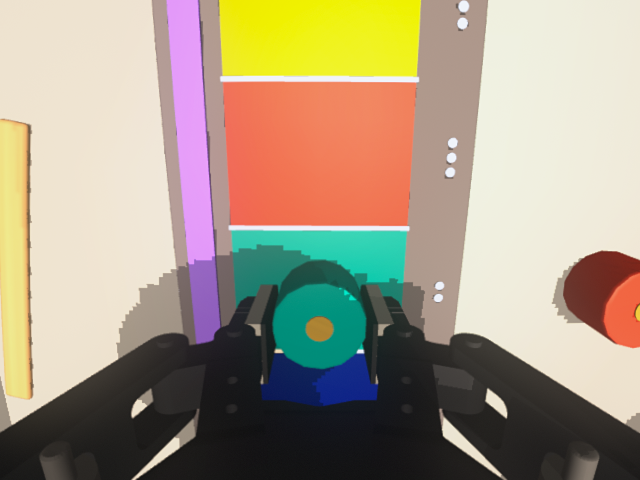

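View pics/t7a.png

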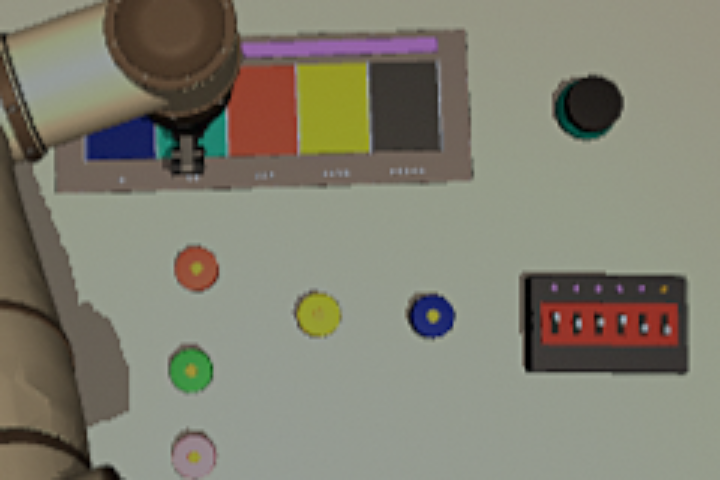

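```bash
python3 - <<'E'
from h import *
st=arm.read_state(); W=cam("wrist",st); print(plane(W,(319.5,328.5),37))
E
python3 -m creep '[[[0,0,-4],[0,0,0],-1],[[0,0,-4],[0,0,0],-1],[[0,0,-4],[0,0,0],0.0],[[0,0,-4],[0,0,0],0.2],[[0,0,-4],[0,0,0],0.2],[[0,0,30],[0,0,0],0.2],[[0,0,65],[0,0,0],0.2],[[0,0,100],[0,0,0],0.2],[[0,40,130],[0,0,0],0.3],[[0,65,150],[0,0,0],0.3],[[0,65,150],[0,0,0],0.3]]'
python3 - <<'E'
from h import *
p,d,W=grab("wrist","w8");
for n,lo,hi in [("turq",(78,120,60),(95,255,255)),("coral",(0,120,60),(10,255,255)),("brass",(22,120,60),(34,255,255))]:
    for c,a,b in blob(p,lo,hi,(0,0,640,260),40): print(n,c,a,b,plane(W,c,28),plane(W,c,33),plane(W,c,5))
E
```

```text
[628.54  53.11  37.  ]
clock: 7.98
position: [630.0, 123.0, 172.3]
ee_rot: [-0.009, 0.708, -0.706, 0.018]
contact_force: [0.9, 0.1, 1.1]
gripper_width: 55.5
turq [328.69 135.86] 6541 [282 100  95  73] [628.48  51.63  28.  ] [628.54  51.71  33.  ] [628.22  51.28   5.  ]
coral [ 4.34 28.61] 215 [ 0  3 11 50] [870.66 -19.03  28.  ] [866.47 -17.72  33.  ] [889.94 -25.09   5.  ]
coral [329.98  56.49] 7675 [281  18 100  79] [629.98  -3.49  28.  ] [630.01  -2.45  33.  ] [629.83  -8.29   5.  ]
coral [497.   136.76] 2005 [469 113  58  48] [501.69  46.7   28.  ] [503.97  46.87  33.  ] [491.18  45.95   5.  ]
brass [330.36   6.49] 1404 [280   0 101  14] [631.14 -36.05  28.  ] [631.16 -34.43  33.  ] [631.09 -43.47   5.  ]
brass [574.04   9.13] 815 [551   0  48  24] [458.82 -43.71  28.  ] [461.85 -41.96  33.  ] [444.86 -51.76   5.  ]
brass [329.75 136.61] 122 [324 131  13  12] [627.66  52.15  28.  ] [627.73  52.22  33.  ] [627.33  51.84   5.  ]
brass [504.46 136.84] 126 [499 131  12  13] [495.97  46.48  28.  ] [498.36  46.64  33.  ] [485.01  45.71   5.  ]
brass [607.74 148.54] 126 [602 143  13  12] [413.32  50.69  28.  ] [417.16  50.78  33.  ] [395.69  50.26   5.  ]
```

View pics/w8.png

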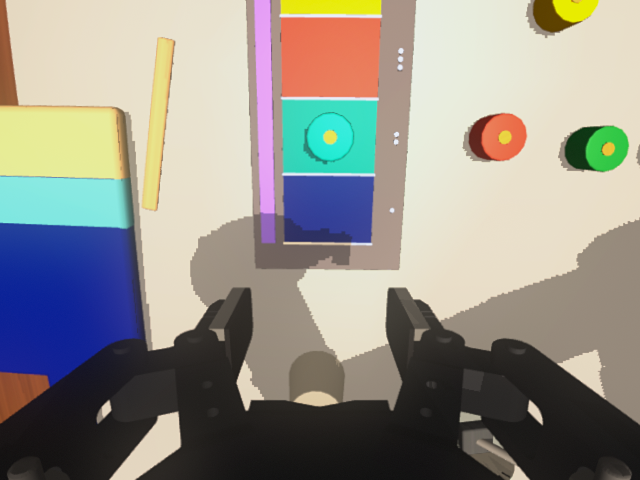

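```bash
python3 - <<'E'
from h import *
st=arm.read_state(); print(st["position"])
E
python3 -m creep '[[[-40,-22,0],[0,0,0],0.3],[[-78,-45,0],[0,0,0],0.3],[[-112,-64,0],[0,0,0],0.3],[[-132,-73,0],[0,0,0],0.3],[[-132,-73,0],[0,0,0],0.3]]'
python3 - <<'E'
from h import *
arm.get_image("top");st=arm.read_state(); print(st["position"])
E
```

```text
[628.19 121.11 169.15]
clock: 8.45
position: [488.2, 41.9, 164.1]
ee_rot: [0.013, -0.707, 0.707, -0.009]
contact_force: [-0.6, 0.0, -0.3]
gripper_width: 55.3
[491.4   43.19 164.78]
```

```bash
python3 -m creep '[[[0,1,-35],[0,0,0],0.2],[[0,1,-75],[0,0,0],0.2],[[0,1,-110],[0,0,0],0.2],[[0,1,-135],[0,0,0],0.2],[[0,1,-150],[0,0,0],0.2],[[0,1,-159],[0,0,0],0.2],[[0,1,-159],[0,0,0],0.2],[[0,1,-159],[0,0,0],-1],[[0,1,-159],[0,0,0],-1],[[0,1,-159],[0,0,0],-1],[[0,1,-159],[0,0,0],-1]]'
python3 - <<'E'
from h import *
p,d,W=grab("wrist","w9");st=arm.read_state(); print(st["position"],st["gripper_width"])
E
```

```text
clock: 9.42
position: [495.2, 46.5, 7.4]
ee_rot: [-0.011, 0.707, -0.707, 0.013]
contact_force: [0.8, 0.6, 0.3]
gripper_width: 34.1
[494.96  46.42   7.26] 33.937786027478296
```

View pics/w9.png

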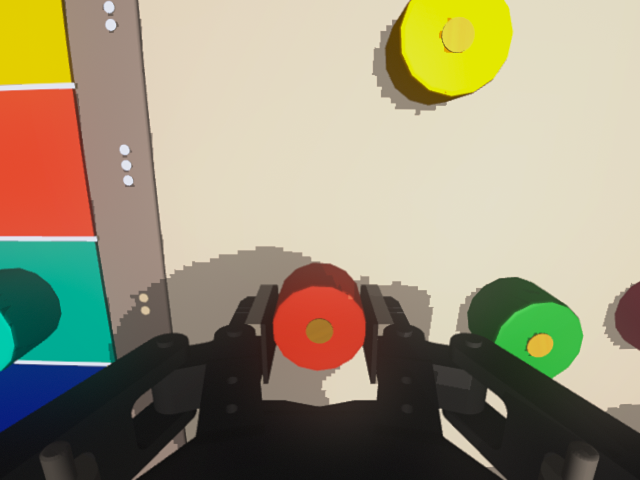

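```bash
python3 -m creep '[[[0,0,35],[0,0,0],-1],[[0,0,70],[0,0,0],-1],[[35,-14,75],[0,0,0],-1],[[70,-28,75],[0,0,0],-1],[[105,-42,75],[0,0,0],-1],[[134,-55,75],[0,0,0],-1],[[134,-55,60],[0,0,0],-1],[[134,-55,35],[0,0,0],-1],[[134,-55,15],[0,0,0],-1],[[134,-55,6],[0,0,0],-1],[[134,-55,5],[0,0,0],-1],[[134,-55,5],[0,0,0],-1]]'
python3 -m creep '[[[0,0,0],[0,0,0],-1],[[0,0,0],[0,0,0],0.2],[[0,0,0],[0,0,0],0.2],[[0,0,0],[0,0,0],0.2],[[0,0,30],[0,0,0],0.2],[[0,0,65],[0,0,0],0.2],[[0,0,100],[0,0,0],0.3],[[-40,20,130],[0,0,0],0.3],[[-80,35,150],[0,0,0],0.3],[[-120,45,150],[0,0,0],0.3],[[-140,50,150],[0,0,0],0.3],[[-140,50,150],[0,0,0],0.3]]'
python3 - <<'E'
from h import *
arm.get_image("top");p,d,W=grab("wrist","w10");st=arm.read_state(); print(st["position"])
for n,lo,hi in [("turq",(78,120,60),(95,255,255)),("coral",(0,120,60),(10,255,255)),("brass",(22,120,60),(34,255,255)),("blue",(110,120,40),(130,255,255))]:
    for c,a,b in blob(p,lo,hi,(0,0,640,270),40): print(n,c,a,b,plane(W,c,28),plane(W,c,33),plane(W,c,5))
E
```

```text
clock: 10.47
position: [628.5, -8.7, 11.6]
ee_rot: [0.012, -0.707, 0.707, -0.012]
contact_force: [1.2, -0.5, 0.3]
gripper_width: 34.2
clock: 11.47
position: [482.0, 41.2, 162.1]
ee_rot: [-0.013, 0.707, -0.707, 0.011]
contact_force: [-0.3, 0.2, -0.6]
gripper_width: 55.5
[487.58  41.54 162.52]
turq [153.23 230.39] 5481 [105 198  95  66] [615.86  44.81  28.  ] [613.55  43.54  33.  ] [626.48  50.65   5.  ]
coral [145.37 158.22] 6501 [ 94 123 101  72] [617.43 -10.28  28.  ] [615.1  -10.55  33.  ] [628.18  -9.03   5.  ]
coral [618.59 193.07] 145 [613 168  13  47] [255.36   2.2   28.  ] [259.6   1.7  33. ] [235.86   4.48   5.  ]
coral [598.17 184.1 ] 52 [594 177   8  17] [273.71  -3.89  28.  ] [277.61  -4.27  33.  ] [255.74  -2.11   5.  ]
coral [571.62 259.83] 284 [559 243  30  27] [281.93  57.42  28.  ] [285.69  55.93  33.  ] [264.65  64.32   5.  ]
coral [618.26 256.53] 101 [612 247  17  23] [242.65  53.37  28.  ] [247.12  51.95  33.  ] [222.09  59.93   5.  ]
coral [594.56 263.43] 68 [585 253  19  17] [261.66  59.85  28.  ] [265.79  58.31  33.  ] [242.69  66.96   5.  ]
brass [137.02  79.56] 7651 [ 84  40 104  80] [619.35 -65.06  28.  ] [616.98 -64.33  33.  ] [630.26 -68.39   5.  ]
brass [363.89 103.44] 1982 [340  78  49  52] [457.94 -53.52  28.  ] [458.5  -53.01  33.  ] [455.37 -55.89   5.  ]
brass [126.61 160.62] 112 [121 155  12  12] [631.86  -8.16  28.  ] [629.26  -8.47  33.  ] [643.82  -6.74   5.  ]
brass [137.06 240.26] 96 [132 235  12  12] [629.51  53.26  28.  ] [626.95  51.84  33.  ] [641.27  59.81   5.  ]
brass [412.92 245.91] 120 [407 240  13  12] [412.62  50.25  28.  ] [414.    48.88  33.  ] [406.26  56.55   5.  ]
brass [500.01 245.67] 93 [495 241  11  11] [343.3   47.65  28.  ] [345.94  46.32  33.  ] [331.15  53.73   5.  ]
blue [154.68 268.08] 234 [115 267  85   3] [617.33  75.96  28.  ] [615.    74.12  33.  ] [628.07  84.4    5.  ]
```

View pics/w10.png

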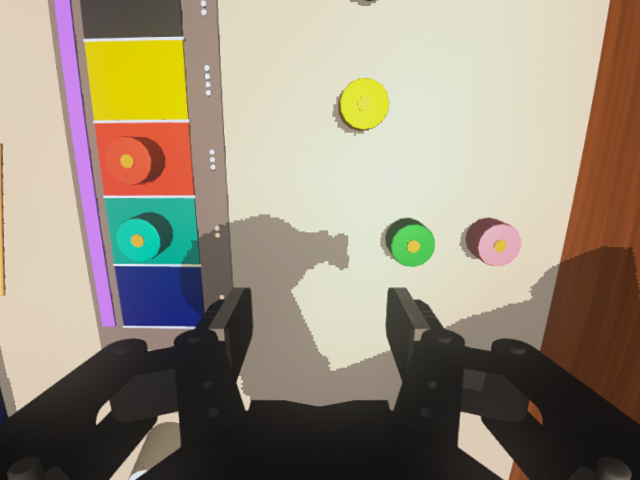

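```bash
python3 -m creep '[[[-13,-38,-5],[0,0,0],0.2],[[-26,-76,-10],[0,0,0],0.2],[[-31.5,-95.5,-30],[0,0,0],0.2],[[-31.5,-95.5,-70],[0,0,0],0.2],[[-31.5,-95.5,-105],[0,0,0],0.2],[[-31.5,-95.5,-130],[0,0,0],0.2],[[-31.5,-95.5,-147],[0,0,0],0.2],[[-31.5,-95.5,-155],[0,0,0],0.2],[[-31.5,-95.5,-155],[0,0,0],0.2],[[-31.5,-95.5,-155],[0,0,0],-1],[[-31.5,-95.5,-155],[0,0,0],-1],[[-31.5,-95.5,-155],[0,0,0],-1]]'
python3 - <<'E'
from h import *
p,d,W=grab("wrist","w11");st=arm.read_state(); print(st["position"],st["gripper_width"])
E
```

```text
clock: 12.57
position: [458.1, -54.1, 7.5]
ee_rot: [-0.011, 0.707, -0.707, 0.013]
contact_force: [-0.2, -0.4, -0.2]
gripper_width: 34.0
[457.86 -54.12   7.44] 34.047406650762305
```

View pics/w11.png

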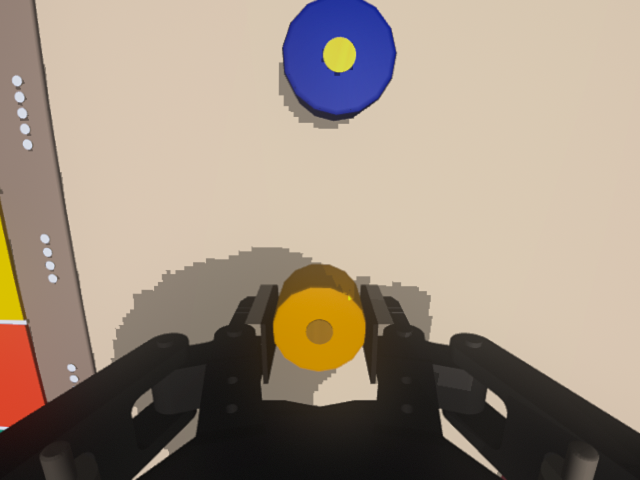

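```bash
python3 -m creep '[[[0,0,35],[0,0,0],-1],[[0,0,70],[0,0,0],-1],[[38,-3,75],[0,0,0],-1],[[76,-6,75],[0,0,0],-1],[[114,-10,75],[0,0,0],-1],[[150,-13,75],[0,0,0],-1],[[173,-14.5,75],[0,0,0],-1],[[173,-14.5,60],[0,0,0],-1],[[173,-14.5,35],[0,0,0],-1],[[173,-14.5,15],[0,0,0],-1],[[173,-14.5,5],[0,0,0],-1],[[173,-14.5,5],[0,0,0],-1]]'
python3 -m creep '[[[0,0,0],[0,0,0],-1],[[0,0,0],[0,0,0],0.2],[[0,0,0],[0,0,0],0.2],[[0,0,0],[0,0,0],0.2],[[0,0,30],[0,0,0],0.2],[[0,0,65],[0,0,0],0.2],[[0,0,100],[0,0,0],0.3],[[-40,5,130],[0,0,0],0.3],[[-80,10,150],[0,0,0],0.3],[[-120,15,150],[0,0,0],0.3],[[-150,20,150],[0,0,0],0.3],[[-150,20,150],[0,0,0],0.3]]'
python3 - <<'E'
from h import *
arm.get_image("top");p,d,W=grab("wrist","w12");st=arm.read_state(); print(st["position"])
for n,lo,hi in [("coral",(0,120,60),(10,255,255)),("brass",(22,120,60),(34,255,255)),("blue",(110,120,40),(130,255,255))]:
    for c,a,b in blob(p,lo,hi,(0,0,640,270),40): print(n,c,a,b,plane(W,c,28),plane(W,c,33),plane(W,c,5))
E
```

```text
clock: 13.62
position: [629.6, -68.8, 11.4]
ee_rot: [0.012, -0.707, 0.707, -0.012]
contact_force: [0.2, -0.1, -0.1]
gripper_width: 34.0
clock: 14.62
position: [471.0, -49.2, 161.0]
ee_rot: [-0.014, 0.707, -0.707, 0.009]
contact_force: [-0.3, 0.9, -1.5]
gripper_width: 55.4
[478.74 -48.82 162.38]
coral [568.34 235.79] 47 [565 227   8  20] [279.3  -52.58  28.  ] [282.94 -53.72  33.  ] [262.57 -47.31   5.  ]
coral [573.54 254.44] 222 [564 233  20  37] [271.59 -37.37  28.  ] [275.37 -38.8   33.  ] [254.21 -30.83   5.  ]
coral [140.51 251.44] 3133 [ 95 234  91  36] [617.3  -28.55  28.  ] [614.79 -30.13  33.  ] [628.86 -21.27   5.  ]
coral [552.84 251.67] 58 [549 235   8  31] [289.4  -39.14  28.  ] [292.85 -40.53  33.  ] [273.51 -32.74   5.  ]
brass [352.51  98.42] 149 [346  92  14  14] [ 456.2  -146.97   28.  ] [ 456.61 -146.4    33.  ] [ 454.27 -149.61    5.  ]
brass [132.63 195.85] 5630 [ 84 162  98  69] [619.31 -72.63  28.  ] [616.76 -73.41  33.  ] [631.04 -69.04   5.  ]
blue [352.22  98.44] 1704 [329  74  48  51] [ 456.4  -146.95   28.  ] [ 456.82 -146.37   33.  ] [ 454.49 -149.58    5.  ]
```

View pics/w12.png

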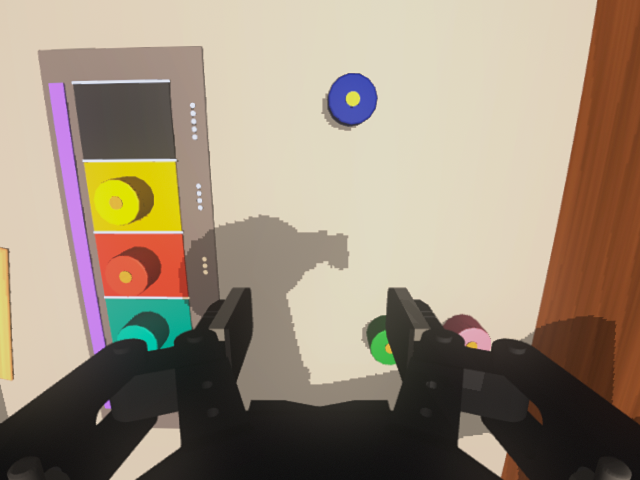

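```bash
python3 -m creep '[[[-9,-39,-5],[0,0,0],0.2],[[-18,-78,-10],[0,0,0],0.2],[[-23.5,-98,-30],[0,0,0],0.2],[[-23.5,-98,-70],[0,0,0],0.2],[[-23.5,-98,-105],[0,0,0],0.2],[[-23.5,-98,-130],[0,0,0],0.2],[[-23.5,-98,-147],[0,0,0],0.2],[[-23.5,-98,-154.5],[0,0,0],0.2],[[-23.5,-98,-154.5],[0,0,0],0.2],[[-23.5,-98,-154.5],[0,0,0],-1],[[-23.5,-98,-154.5],[0,0,0],-1],[[-23.5,-98,-154.5],[0,0,0],-1]]'
python3 - <<'E'
from h import *
p,d,W=grab("wrist","w13");st=arm.read_state(); print(st["position"],st["gripper_width"])
E
```

```text
clock: 15.72
position: [457.7, -146.8, 8.1]
ee_rot: [0.011, -0.707, 0.707, -0.013]
contact_force: [-0.3, 0.3, -0.3]
gripper_width: 34.3
[ 457.45 -146.78    8.01] 34.16434353358262
```

View pics/w13.png

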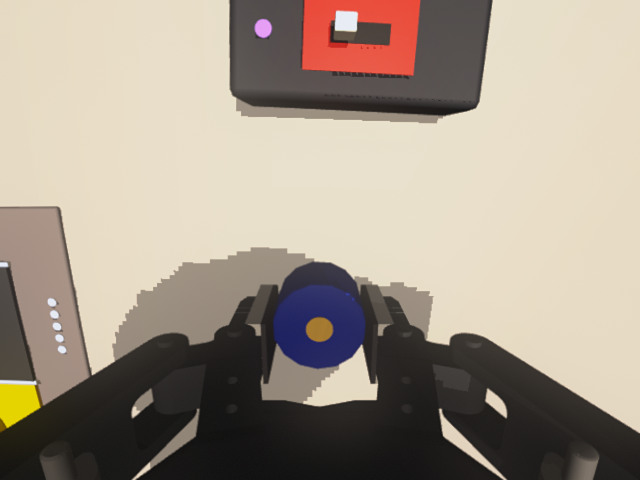

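```bash
python3 -m creep '[[[0,0,38],[0,0,0],-1],[[0,0,75],[0,0,0],-1],[[20,32,85],[0,0,0],-1],[[40,64,85],[0,0,0],-1],[[60,96,85],[0,0,0],-1],[[80,128,85],[0,0,0],-1],[[100,160,85],[0,0,0],-1],[[120,192,85],[0,0,0],-1],[[140,224,85],[0,0,0],-1],[[160,250,85],[0,0,0],-1],[[169,258,85],[0,0,0],-1],[[169,258,85],[0,0,0],-1]]'
python3 -m creep '[[[0,0,-30],[0,0,0],-1],[[0,0,-60],[0,0,0],-1],[[0,0,-73],[0,0,0],-1],[[0,0,-80],[0,0,0],-1],[[0,0,-80],[0,0,0],-1],[[0,0,-80],[0,0,0],-1]]'
python3 -m creep '[[[0,0,0],[0,0,0],-1],[[0,0,0],[0,0,0],0.2],[[0,0,0],[0,0,0],0.2],[[0,0,0],[0,0,0],0.2],[[0,0,30],[0,0,0],0.2],[[0,0,65],[0,0,0],0.2],[[0,0,100],[0,0,0],0.0],[[-30,20,130],[0,0,0],-1],[[-60,40,150],[0,0,0],-1],[[-60,60,150],[0,0,0],-1],[[-60,60,150],[0,0,0],-1]]'
python3 - <<'E'
from h import *
arm.get_image("side");p,d,W=grab("wrist","w14");st=arm.read_state(); print(st["position"],st["joints"])
for n,lo,hi in [("brass",(22,120,60),(34,255,255)),("blue",(110,120,40),(130,255,255))]:
    for c,a,b in blob(p,lo,hi,(0,0,640,270),40): print(n,c,a,b,plane(W,c,28),plane(W,c,33),plane(W,c,5))
E
```

```text
clock: 16.77
position: [627.5, 114.0, 92.4]
ee_rot: [-0.012, 0.707, -0.707, 0.014]
contact_force: [0.3, -1.3, -0.9]
gripper_width: 33.9
clock: 17.27
position: [625.3, 110.7, 13.1]
ee_rot: [-0.011, 0.707, -0.707, 0.012]
contact_force: [0.4, -0.4, -0.4]
gripper_width: 34.1
clock: 18.18
position: [565.3, 174.4, 164.8]
ee_rot: [-0.011, 0.708, -0.706, 0.015]
contact_force: [0.4, -0.4, -0.7]
gripper_width: -0.1
[565.09 171.8  162.16] [ 0.57  0.38 -0.18 -0.   -1.01 -0.53]
brass [236.51  58.96] 164 [230  52  14  15] [628.45  51.47  28.  ] [627.37  52.46  33.  ] [633.46  46.91   5.  ]
brass [541.41  72.33] 164 [535  65  14  15] [412.9   50.93  28.  ] [415.72  51.93  33.  ] [399.95  46.32   5.  ]
brass [633.22  75.1 ] 123 [628  69  12  13] [343.63  48.18  28.  ] [347.7   49.23  33.  ] [324.91  43.35   5.  ]
brass [239.27 146.07] 134 [233 140  13  13] [627.35 110.72  28.  ] [626.28 110.64  33.  ] [632.27 111.09   5.  ]
blue [247.68 146.49] 6552 [199 111  96  73] [621.17 110.82  28.  ] [620.21 110.74  33.  ] [625.57 111.21   5.  ]
blue [ 20.45 221.06] 4290 [  0 166  50 104] [804.45 172.85  28.  ] [800.17 171.64  33.  ] [824.12 178.4    5.  ]
```

View pics/w14.png

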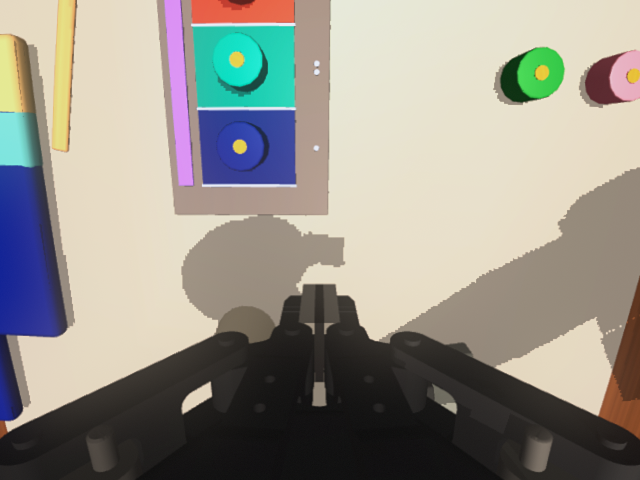

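```bash
python3 -m creep '[[[-12,-38,0],[0,0,0],-1],[[-24,-76,0],[0,0,0],-1],[[-36,-114,0],[0,0,0],-1],[[-48,-152,0],[0,0,0],-1],[[-60,-190,0],[0,0,-0.05],-1],[[-72,-228,0],[0,0,-0.05],-1],[[-85,-266,0],[0,0,-0.05],-1],[[-97,-304,0],[0,0,-0.05],-1],[[-110,-340,0],[0,0,-0.05],-1],[[-118,-362,-10],[0,0,-0.05],-1],[[-118,-362,-10],[0,0,-0.05],-1],[[-118,-362,-10],[0,0,-0.05],-1]]'
python3 - <<'E'
from h import *
arm.get_image("side");p,d,W=grab("wrist","w15");st=arm.read_state(); print(st["position"],st["joints"])
print(R.from_quat(st["ee_rot"]).as_matrix())
E
```

```text
clock: 19.28
position: [445.9, -192.7, 150.6]
ee_rot: [0.006, 0.707, -0.707, -0.009]
contact_force: [-0.5, -0.1, -0.5]
gripper_width: 0.7
[ 447.41 -191.17  151.41] [-0.07  0.23 -0.44  0.   -0.9   0.05]
[[-1.   -0.   -0.02]
 [ 0.02 -0.   -1.  ]
 [ 0.   -1.    0.  ]]
```

View pics/w15.png

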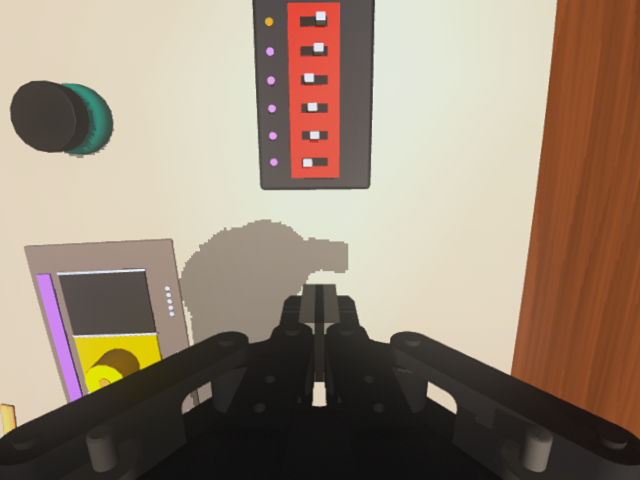

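```bash
cat > sw.py <<'E'
from h import *
import sys
def sw(p,W,z0=30):
    g=cv2.cvtColor(p,cv2.COLOR_RGB2HSV)
    roi=(240,0,385,200)
    m=cv2.inRange(g,np.array((0,150,80)),np.array((8,255,255))); m[:, :240]=0;m[:,385:]=0;m[220:]=0
    v,u=np.nonzero(m); n,l,s,c=cv2.connectedComponentsWithStats(cv2.morphologyEx(m,cv2.MORPH_CLOSE,np.ones((21,21)))); i=1+np.argmax(s[1:,4])
    k,_=cv2.findContours((l==i).astype(np.uint8),cv2.RETR_EXTERNAL,cv2.CHAIN_APPROX_NONE); b=cv2.boxPoints(cv2.minAreaRect(k[0])); q=np.array([plane(W,x,z0) for x in b]); print("strip",q.mean(0),q[:,:2].tolist())
    return q,[ (c,a,bb,plane(W,c,41)) for c,a,bb in blob(p,(0,0,190),(179,60,255),(int(b[:,0].min()),0,int(b[:,0].max()),int(b[:,1].max())),8)]
E
python3 - <<'E'
from sw import *
st=arm.read_state(); W=cam("wrist",st); p=cv2.imread("pics/w15.png")[:,:,::-1].copy()
q,n=sw(p,W)
for x in n: print(x)
for c,a,b in blob(p,(10,50,120),(179,255,255),(250,0,285,180),8): print("dot",c,a,plane(W,c,30))
cv2.imwrite("pics/w15a.png",cv2.resize(p[0:190,240:390,::-1],None,fx=3.1,fy=3.1,interpolation=cv2.INTER_CUBIC))
E
```

```text
strip [ 450.7  -290.85   30.  ] [[466.12939114071224, -347.599498833132], [432.8110126891048, -346.97187465910326], [433.47949083030386, -234.07412036701402], [470.36347642733995, -234.75455852131734]]
(array([320.2 ,  15.44]), np.int32(75), array([316,  12,  10,   8]), array([ 445.12, -334.7 ,   41.  ]))
(array([318. ,  46.5]), np.int32(72), array([314,  43,   9,   8]), array([ 446.81, -316.85,   41.  ]))
(array([308.86,  77.32]), np.int32(72), array([304,  74,  10,   8]), array([ 452.99, -298.72,   41.  ]))
(array([312. , 106.4]), np.int32(70), array([308, 103,   9,   8]), array([ 451.38, -280.95,   41.  ]))
(array([314.15, 134.71]), np.int32(66), array([310, 131,   9,   8]), array([ 450.36, -263.11,   41.  ]))
(array([307. , 162.5]), np.int32(68), array([303, 159,   9,   8]), array([ 455.56, -245.13,   41.  ]))
dot [268.73  21.12] 64 [ 478.41 -335.41   30.  ]
dot [269.5  51. ] 60 [ 478.75 -317.37   30.  ]
dot [270.5  80. ] 60 [ 478.93 -299.38   30.  ]
dot [271.5  108.14] 58 [ 479.1 -281.4   30. ]
dot [272.33 135.44] 55 [ 479.39 -263.44   30.  ]
dot [273.38 161.6 ] 52 [ 479.51 -245.67   30.  ]
```

View pics/w15a.png

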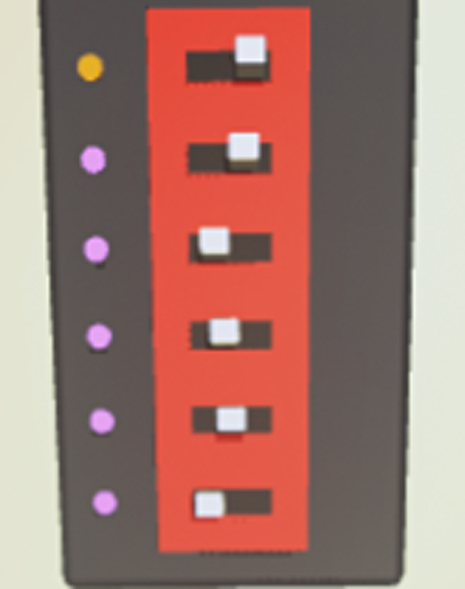

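```bash
python3 -m creep '[[[-12,-30,-20],[0,0,0],-1],[[-20,-54.5,-50],[0,0,0],-1],[[-20,-54.5,-85],[0,0,0],-1],[[-20,-54.5,-105],[0,0,0],-1],[[-20,-54.5,-116],[0,0,0],-1],[[-20,-54.5,-116],[0,0,0],-1],[[-20,-54.5,-116],[0,0,0],-1]]'
python3 - <<'E'
from h import *
p,d,W=grab("side","s16");st=arm.read_state(); print(st["position"],st["contact_force"])
cv2.imwrite("pics/s16a.png",cv2.resize(p[130:230,320:430,::-1],None,fx=5,fy=5,interpolation=cv2.INTER_CUBIC))
E
```

```text
clock: 19.97
position: [428.0, -244.7, 35.6]
ee_rot: [-0.005, -0.707, 0.707, 0.006]
contact_force: [1.1, -0.0, 0.0]
gripper_width: 0.1
[ 428.59 -244.95   36.39] [ 0.77  0.36 -0.32]
```

View pics/s16a.png

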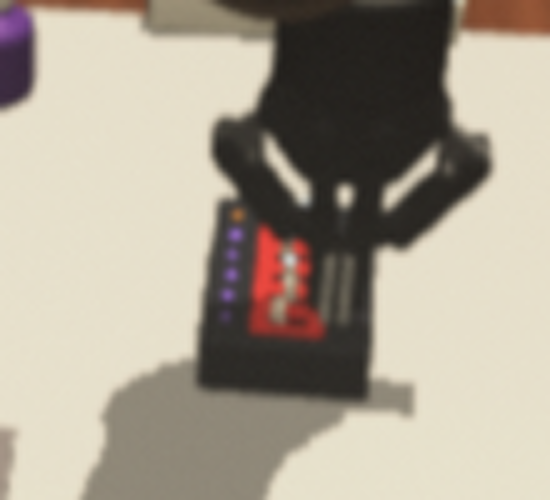

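```bash
python3 -m creep '[[[8,0,-1],[0,0,0],-1],[[12,0,-1],[0,0,0],-1],[[15,0,-1],[0,0,0],-1],[[17,0,-1],[0,0,0],-1],[[19,0,-1],[0,0,0],-1],[[20,0,-1],[0,0,0],-1],[[20,0,-1],[0,0,0],-1]]'
```

```text
clock: 20.6
position: [444.5, -245.0, 34.6]
ee_rot: [0.004, 0.708, -0.707, -0.008]
contact_force: [-5.4, 0.1, 4.7]
gripper_width: 0.1
```

```bash
python3 -m creep '[[[-20,0,0],[0,0,0],-1],[[-20,0,0],[0,0,0],-1],[[-20,-18,0],[0,0,0],-1],[[-20,-18,0],[0,0,0],-1],[[-12,-18,0],[0,0,0],-1],[[-8,-18,0],[0,0,0],-1],[[-5,-18,0],[0,0,0],-1],[[-3,-18,0],[0,0,0],-1],[[-1,-18,0],[0,0,0],-1],[[0,-18,0],[0,0,0],-1],[[0,-18,0],[0,0,0],-1]]'
python3 -m creep '[[[-20,0,0],[0,0,0],-1],[[-20,0,0],[0,0,0],-1],[[-20,-18,0],[0,0,0],-1],[[-20,-18,0],[0,0,0],-1],[[-12,-18,0],[0,0,0],-1],[[-8,-18,0],[0,0,0],-1],[[-5,-18,0],[0,0,0],-1],[[-3,-18,0],[0,0,0],-1],[[-1,-18,0],[0,0,0],-1],[[0,-18,0],[0,0,0],-1],[[0,-18,0],[0,0,0],-1]]'
python3 -m creep '[[[-20,0,0],[0,0,0],-1],[[-20,0,0],[0,0,0],-1],[[-20,-18,0],[0,0,0],-1],[[-20,-18,0],[0,0,0],-1],[[-12,-18,0],[0,0,0],-1],[[-8,-18,0],[0,0,0],-1],[[-5,-18,0],[0,0,0],-1],[[-3,-18,0],[0,0,0],-1],[[-1,-18,0],[0,0,0],-1],[[0,-18,0],[0,0,0],-1],[[0,-18,0],[0,0,0],-1]]'
```

```text
clock: 21.52
position: [444.4, -262.9, 34.6]
ee_rot: [0.004, 0.708, -0.707, -0.009]
contact_force: [-8.1, -1.7, 5.7]
gripper_width: -0.1
clock: 22.43
position: [444.1, -280.9, 34.6]
ee_rot: [0.003, 0.708, -0.707, -0.009]
contact_force: [-7.3, -1.5, 5.6]
gripper_width: 0.3
clock: 23.35
position: [443.9, -298.8, 34.6]
ee_rot: [0.003, 0.708, -0.706, -0.009]
contact_force: [-8.6, -1.7, 5.7]
gripper_width: 0.1
```

```bash
python3 -m creep '[[[-20,0,0],[0,0,0],-1],[[-22,0,0],[0,0,0],-1],[[-22,-20,0],[0,0,0],-1],[[-22,-36,0],[0,0,0],-1],[[-22,-36,0],[0,0,0],-1],[[-12,-36,0],[0,0,0],-1],[[-8,-36,0],[0,0,0],-1],[[-5,-36,0],[0,0,0],-1],[[-3,-36,0],[0,0,0],-1],[[-1,-36,0],[0,0,0],-1],[[0,-36,0],[0,0,0],-1],[[0,-36,0],[0,0,0],-1]]'
```

```text
clock: 24.35
position: [443.6, -334.7, 34.6]
ee_rot: [0.003, 0.708, -0.706, -0.009]
contact_force: [-9.0, -4.5, 5.9]
gripper_width: 0.1
```

```bash
python3 -m creep '[[[-15,0,0],[0,0,0],-1],[[-15,0,20],[0,0,0],-1],[[0,9,30],[0,0,0],-1],[[24,18,30],[0,0,0],-1],[[24,18,30],[0,0,0],-1],[[24,18,12],[0,0,0],-1],[[24,18,0],[0,0,0],-1],[[24,18,0],[0,0,0],-1],[[16,18,0],[0,0,0],-1],[[11,18,0],[0,0,0],-1],[[8,18,0],[0,0,0],-1],[[5,18,0],[0,0,0],-1]]'
python3 -m creep '[[[0,0,0],[0,0,0],-1]]'
```

```text
clock: 25.35
position: [452.7, -317.6, 35.7]
ee_rot: [-0.007, -0.707, 0.707, 0.005]
contact_force: [1.6, 0.5, -1.0]
gripper_width: -0.2
clock: 25.43
position: [452.4, -317.6, 35.7]
ee_rot: [-0.007, -0.707, 0.707, 0.005]
contact_force: [0.4, -0.1, 0.6]
gripper_width: 0.1
```

```bash
python3 -m creep '[[[-2,0,-1],[0,0,0],-1],[[-3,0,-1],[0,0,0],-1],[[-3,0,-1],[0,0,0],-1]]'
python3 - <<'E'
from h import *
p,d,W=grab("side","s17")
cv2.imwrite("pics/s17a.png",cv2.resize(p[130:230,320:430,::-1],None,fx=5,fy=5,interpolation=cv2.INTER_CUBIC))
E
```

```text
clock: 25.68
position: [452.1, -318.0, 35.0]
ee_rot: [-0.008, -0.706, 0.708, 0.004]
contact_force: [5.1, 1.0, 2.7]
gripper_width: 0.1
```

View pics/s17a.png

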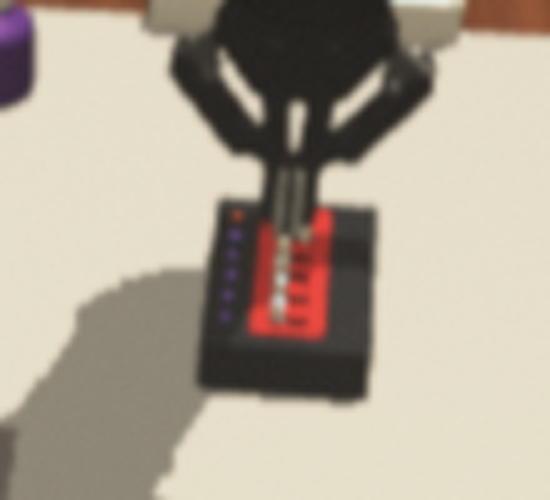

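Now 5 N at 452.1 mm: at its stop. I back off, rise, and look again.

```bash
python3 -m creep '[[[15,0,0],[0,0,0],-1],[[15,0,35],[0,0,0],-1],[[10,30,75],[0,0,0],-1],[[5,65,100],[0,0,0],-1],[[2,100,118],[0,0,0],-1],[[0,127,118],[0,0,0],-1],[[0,127,118],[0,0,0],-1],[[0,127,118],[0,0,0],-1],[[0,127,118],[0,0,0],-1]]'
python3 - <<'E'
from sw import *
arm.get_image("side");p,d,W=grab("wrist","w18");grab("top","t18");st=arm.read_state(); print(st["position"])
q,n=sw(p,W)
for x in n: print(x)
cv2.imwrite("pics/w18a.png",cv2.resize(p[0:190,240:390,::-1],None,fx=3.1,fy=3.1,interpolation=cv2.INTER_CUBIC))
cv2.imwrite("pics/t18a.png",cv2.resize(cv2.imread("pics/t18.png")[180:340,160:480],None,fx=2.5,fy=2.5))
E
```

```text
clock: 26.48
position: [448.4, -190.4, 151.3]
ee_rot: [0.005, 0.707, -0.707, -0.007]
contact_force: [-0.4, 0.5, -0.9]
gripper_width: -0.1
[ 448.76 -191.22  150.95]
strip [ 449.6  -291.11   30.  ] [[465.13347344883977, -347.06944732886393], [431.85846766421, -346.4782773436579], [432.3116239639705, -235.10793139630584], [469.1000589762971, -235.7855952587204]]
(array([307.8 ,  13.45]), np.int32(75), array([303,  10,  10,   8]), array([ 453.72, -335.5 ,   41.  ]))
(array([312.5,  45. ]), np.int32(86), array([308,  41,  10,   9]), array([ 451.21, -317.35,   41.  ]))
(array([308.19,  75.37]), np.int32(73), array([304,  72,  10,   8]), array([ 454.35, -299.48,   41.  ]))
(array([308.94, 104.45]), np.int32(71), array([305, 101,   9,   8]), array([ 454.3, -281.8,   41. ]))
(array([309., 133.]), np.int32(63), array([305, 130,   9,   7]), array([ 454.7, -263.9,   41. ]))
(array([309.11, 160.5 ]), np.int32(70), array([305, 157,   9,   8]), array([ 455.06, -246.08,   41.  ]))
```

View pics/w18a.png

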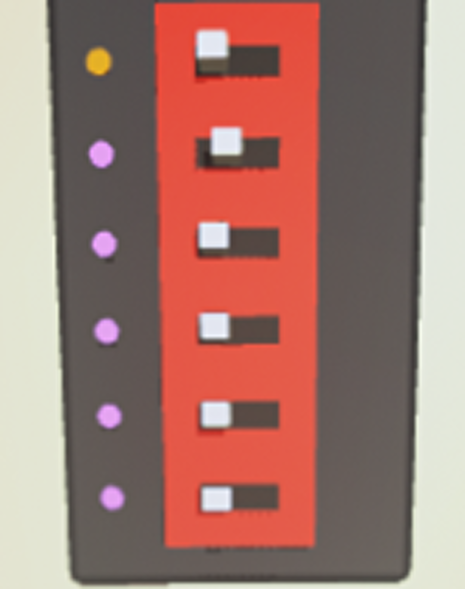

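View pics/t18a.png

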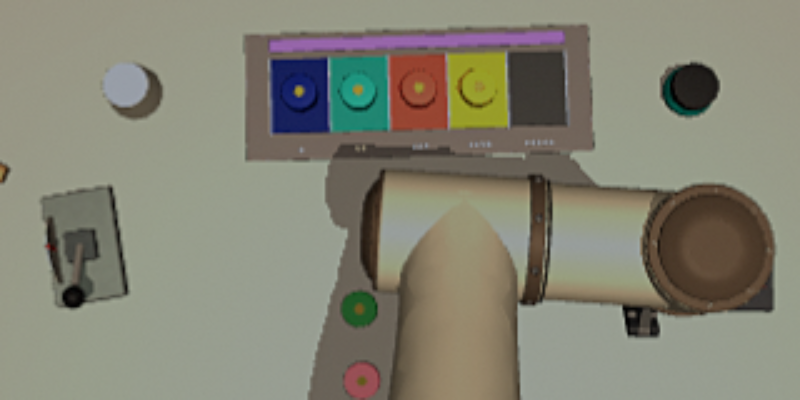

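```bash
python3 - <<'E'
from h import *
S=cam("side")
p=cv2.imread("pics/s17.png")
print("off",proj(S,[444.7,-317.4,41]),"now",proj(S,[451.2,-317.4,41]),"on",proj(S,[454.7,-317.4,41]), "tcp",proj(S,[452.1,-318,35]), "sw4 on",proj(S,[454.3,-299.5,41]), "sw6 on",proj(S,[453.7,-335.5,41]))
c=cv2.resize(p[165:200,355:400],None,fx=16,fy=16,interpolation=cv2.INTER_CUBIC); cv2.imwrite("pics/s17b.png",c)
E
```

```text
off [379.72 172.99] now [377.04 172.82] on [375.59 172.73] tcp [376.49 174.78] sw4 on [375.49 176.67] sw6 on [376.27 168.87]
```

View pics/s17b.png

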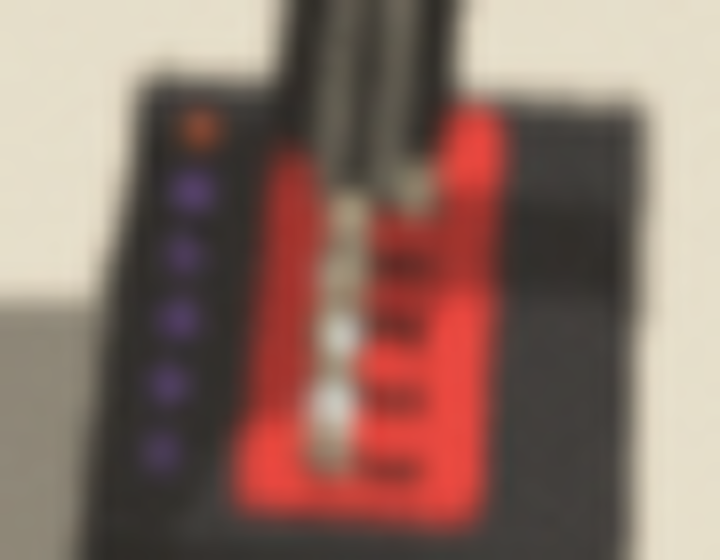

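```bash
python3 -m creep '[[[7,-40,0],[0,0,0],-1],[[14,-80,-20],[0,0,0],-1],[[22,-115,-50],[0,0,0],-1],[[24,-127,-80],[0,0,0],-1],[[24,-127,-100],[0,0,0],-1],[[24,-127,-116],[0,0,0],-1],[[24,-127,-116],[0,0,0],-1],[[18,-127,-116],[0,0,0],-1],[[14,-127,-116],[0,0,0],-1],[[11,-127,-116],[0,0,0],-1],[[8,-127,-116],[0,0,0],-1]]'
python3 -m creep '[[[-1,0,0],[0,0,0],-1]]'
python3 -m creep '[[[-2,0,0],[0,0,0],-1]]'
python3 -m creep '[[[0,0,0],[0,0,0],-1]]'
python3 - <<'E'
from h import *
p,d,W=grab("side","s19")
cv2.imwrite("pics/s19b.png",cv2.resize(p[165:200,355:400,::-1],None,fx=12,fy=12,interpolation=cv2.INTER_CUBIC))
E
```

```text
clock: 27.55
position: [457.6, -317.6, 36.5]
ee_rot: [-0.007, -0.707, 0.707, 0.005]
contact_force: [0.9, 1.2, -1.4]
gripper_width: 0.2
clock: 27.63
position: [456.6, -317.5, 36.6]
ee_rot: [-0.007, -0.707, 0.707, 0.005]
contact_force: [2.6, -0.6, -1.4]
gripper_width: 0.3
clock: 27.72
position: [455.1, -317.5, 36.6]
ee_rot: [-0.007, -0.707, 0.707, 0.005]
contact_force: [1.9, -0.0, -0.3]
gripper_width: -0.5
clock: 27.8
position: [454.7, -317.5, 36.5]
ee_rot: [-0.006, -0.707, 0.707, 0.005]
contact_force: [0.5, 0.1, 0.8]
gripper_width: -0.2
```

View pics/s19b.png

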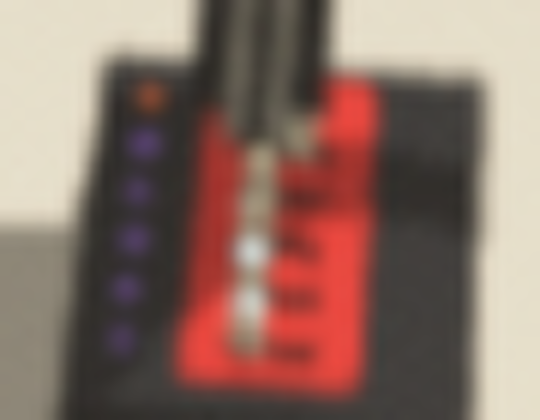

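```bash
python3 -m creep '[[[-2,0,0],[0,0,0],-1],[[-3,0,0],[0,0,0],-1],[[-3,0,0],[0,0,0],-1]]'
python3 -m creep '[[[0,0,10],[0,0,0],-1],[[0,0,40],[0,0,0],-1],[[0,30,75],[0,0,0],-1],[[0,65,100],[0,0,0],-1],[[0,100,116],[0,0,0],-1],[[0,127,116],[0,0,0],-1],[[0,127,116],[0,0,0],-1],[[0,127,116],[0,0,0],-1],[[0,127,116],[0,0,0],-1]]'
python3 - <<'E'
from sw import *
arm.get_image("side");p,d,W=grab("wrist","w20");st=arm.read_state(); print(st["position"])
q,n=sw(p,W)
for x in n: print(x)
cv2.imwrite("pics/w20a.png",cv2.resize(p[0:190,240:390,::-1],None,fx=3.1,fy=3.1,interpolation=cv2.INTER_CUBIC))
E
```

```text
clock: 28.1
position: [452.2, -317.5, 36.2]
ee_rot: [-0.007, -0.707, 0.707, 0.005]
contact_force: [3.0, 0.7, 1.6]
gripper_width: -0.3
clock: 28.85
position: [450.5, -190.3, 151.6]
ee_rot: [0.005, 0.707, -0.707, -0.007]
contact_force: [0.6, 0.5, 0.5]
gripper_width: 0.0
[ 450.68 -191.02  151.23]
strip [ 449.67 -291.07   30.  ] [[465.3221949799656, -347.0813237245661], [432.0107330530702, -346.50371624331433], [432.2516905901615, -235.0071618452666], [469.08022329626306, -235.67632262552556]]
(array([311.38,  13.5 ]), np.int32(78), array([307,  10,  10,   8]), array([ 453.6 , -335.48,   41.  ]))
(array([327.17,  44.89]), np.int32(82), array([323,  41,  10,   9]), array([ 444.09, -317.28,   41.  ]))
(array([311.75,  75.33]), np.int32(72), array([307,  72,  10,   8]), array([ 454.17, -299.47,   41.  ]))
(array([312. , 104.5]), np.int32(72), array([308, 101,   9,   8]), array([ 454.41, -281.71,   41.  ]))
(array([312.06, 132.95]), np.int32(62), array([308, 130,   9,   7]), array([ 454.76, -263.85,   41.  ]))
(array([312.56, 160.56]), np.int32(63), array([309, 157,   8,   8]), array([ 454.83, -245.94,   41.  ]))
```

View pics/w20a.png

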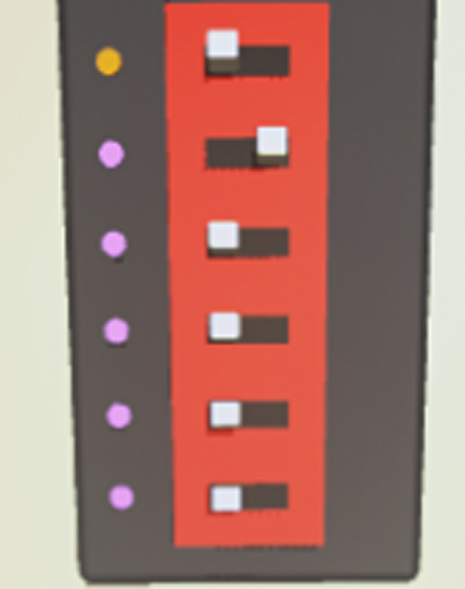

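```bash
python3 -m creep '[[[2,38,20],[0,0,0.05],-1],[[4,76,40],[0,0,0.1],-1],[[6,114,49],[0,0,0.15],-1],[[8,152,49],[0,0,0.195],-1],[[10,190,49],[0,0,0.195],-1],[[12,228,49],[0,0,0.195],-1],[[14,266,49],[0,0,0.195],-1],[[16,304,49],[0,0,0.195],0],[[18,342,49],[0,0,0.195],1],[[20,380,49],[0,0,0.195],1],[[22,400,49],[0,0,0.195],1],[[22,400,49],[0,0,0.195],1]]'
python3 - <<'E'
from sw import *
arm.get_image("side");arm.get_image("side");p,d,W=grab("wrist","w21");st=arm.read_state(); print(st["position"]);grab("top","t21")
cv2.imwrite("pics/t21a.png",cv2.resize(cv2.imread("pics/t21.png")[180:340,160:480],None,fx=2.5,fy=2.5))
E
```

```text
clock: 29.95
position: [474.4, 212.3, 199.8]
ee_rot: [0.064, -0.704, 0.705, -0.063]
contact_force: [-0.4, -0.5, 0.4]
gripper_width: 60.5
[473.33 208.56 199.94]
```

View pics/w21.png

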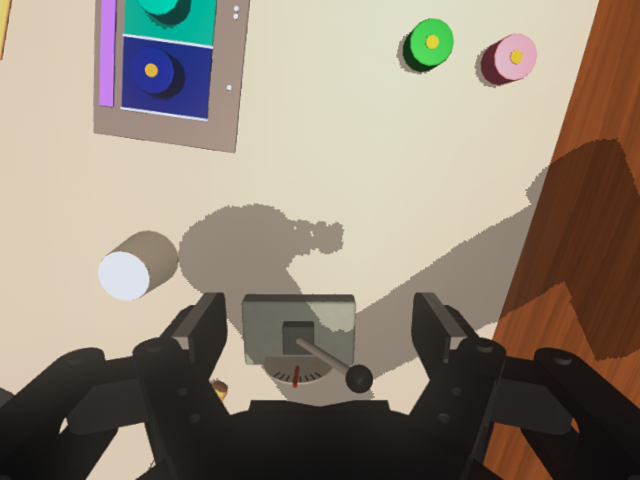

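View pics/t21a.png

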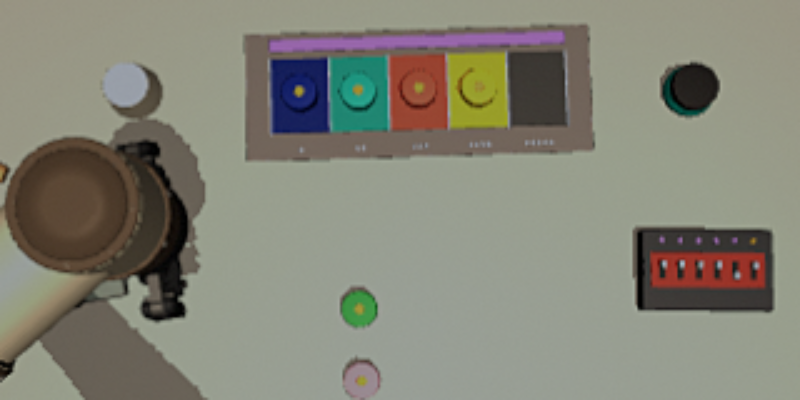

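```bash
cat > ptr.py <<'E'
from h import *
def red(p,W,box,offs=(20,22,24)):
    x0,y0,x1,y1=box; h=cv2.cvtColor(p[y0:y1,x0:x1],cv2.COLOR_RGB2HSV); m=cv2.inRange(h,(0,140,70),(10,255,255))|cv2.inRange(h,(172,140,70),(179,255,255))
    n,l,s,c=cv2.connectedComponentsWithStats(m); i=1+np.argmax(s[1:,4]); v,u=np.nonzero(l==i); u=u+x0;v=v+y0; print("red",len(u),u.min(),u.max(),v.min(),v.max())
    for o in offs:
        P=np.array([lang(W,(a,b),o)[0]-DIM for a,b in zip(u,v)]); e=np.array([np.cos(YAW),np.sin(YAW),0]); X=np.stack([P@e,P[:,2]],1).astype(np.float32)
        vx,vz,cx,cz=cv2.fitLine(X,cv2.DIST_L2,0,.01,.01).ravel()
        if vz<0: vx,vz=-vx,-vz
        print("off",o,"line angle",np.arctan2(vx,vz)+.7,"centroid",cx,cz,"centroid angle",np.arctan2(cx,cz)+.7,"z",X[:,1].min(),X[:,1].max())
E
python3 - <<'E'
from ptr import *
st=arm.read_state();W=cam("wrist",st);p=cv2.imread("pics/w21.png")[:,:,::-1].copy()
red(p,W,(280,355,315,395))
for b in [(359,378.5)]: print("ball",lang(W,b,0))
cv2.imwrite("pics/w21a.png",cv2.resize(p[285:405,230:390,::-1],None,fx=5,fy=5,interpolation=cv2.INTER_CUBIC))
E
```

```text
red 66 293 298 366 387
off 20 line angle 0.7288536 centroid 3.2695694 30.791107 centroid angle 0.8057891 z 14.737325 45.3307
off 22 line angle 0.7288536 centroid 3.471174 27.976713 centroid angle 0.8234428 z 11.761783 42.662254
off 24 line angle 0.7288536 centroid 3.6727788 25.16232 centroid angle 0.8449399 z 8.786241 39.99381
ball (array([423.28, 313.86,  91.54]), np.float64(0.026861682809837584), np.float64(78.70257125135223))
```

View pics/w21a.png

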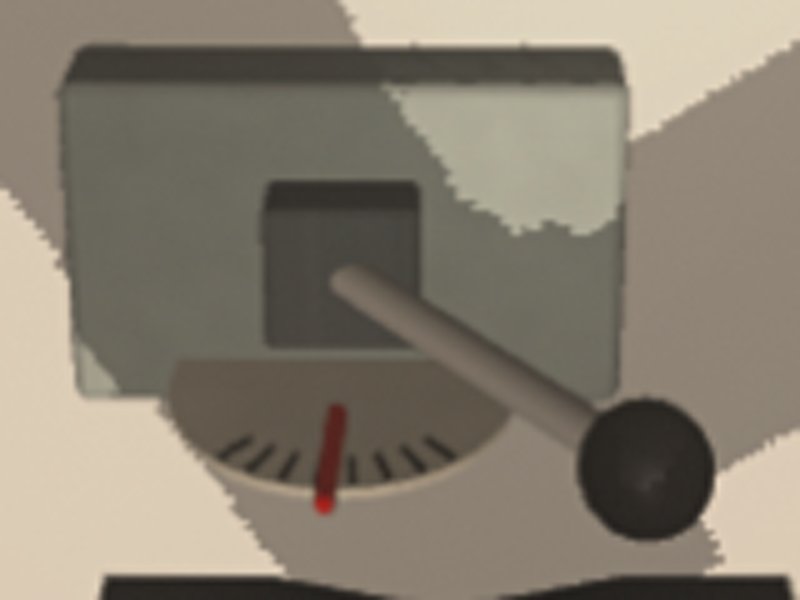

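```bash
sed -i 's/^DIM=.*/DIM=np.array([473.6,323.3,30.]); YAW=0.175/' h.py; python3 -m creep '[[[-25,30,0],[0,0,0],-1],[[-50,60,0],[0,0,0],-1],[[-75,90,0],[0,0,0],-1],[[-81,100,-20],[0,0,0],-1],[[-81,100,-55],[0,0,0],-1],[[-81,100,-90],[0,0,0],-1],[[-81,100,-108],[0,0,0],-1],[[-81,100,-114],[0,0,0],-1],[[-81,100,-114],[0,0,0],-1],[[-81,100,-114],[0,0,0],-1]]'
python3 - <<'E'
from ptr import *
p,d,W=grab("side","s22");st=arm.read_state(); print(st["position"],st["gripper_width"])
e=np.array([np.cos(YAW),np.sin(YAW),0]);n=np.array([-e[1],e[0],0]);q=st["position"]-DIM; print(q@e,q@n)
cv2.imwrite("pics/s22a.png",cv2.resize(p[300:460,250:450,::-1],None,fx=3.5,fy=3.5,interpolation=cv2.INTER_CUBIC))
E
```

```text
clock: 30.98
position: [393.3, 309.5, 87.7]
ee_rot: [-0.062, 0.705, -0.704, 0.063]
contact_force: [0.0, 0.2, 0.6]
gripper_width: -0.0
[393.51 310.01  88.29] 0.08489864905904579
-81.18293816490463 0.860305424136012
```

View pics/s22a.png

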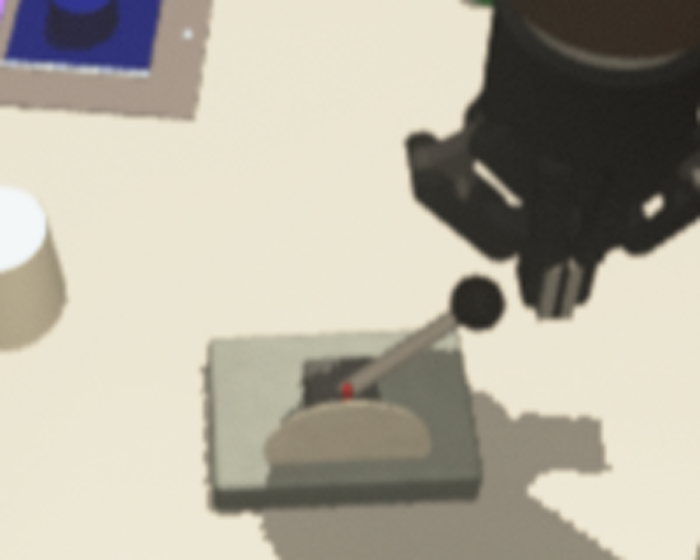

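```bash
python3 -m creep '[[[8,1.4,-2],[0,0,0],-1],[[16,2.8,0],[0,0,0],-1],[[24,4.2,2],[0,0,0],-1],[[32,5.6,4],[0,0,0],-1],[[40,7,6],[0,0,0],-1],[[46,8.1,8],[0,0,0],-1],[[51,9,9],[0,0,0],-1],[[55,9.7,9],[0,0,0],-1],[[58,10.2,9],[0,0,0],-1],[[58,10.2,9],[0,0,0],-1]]'
python3 - <<'E'
from ptr import *
p,d,W=grab("side","s23");st=arm.read_state(); print(st["position"],st["contact_force"])
e=np.array([np.cos(YAW),np.sin(YAW),0]);n=np.array([-e[1],e[0],0]);q=st["position"]-DIM; print(q@e,q@n)
cv2.imwrite("pics/s23a.png",cv2.resize(p[300:460,250:450,::-1],None,fx=3.5,fy=3.5,interpolation=cv2.INTER_CUBIC))
E
```

```text
clock: 31.87
position: [452.4, 320.9, 98.8]
ee_rot: [-0.061, 0.706, -0.703, 0.064]
contact_force: [-1.1, 0.1, -0.5]
gripper_width: 0.1
[451.45 320.29  97.32] [0.65 0.04 0.02]
-22.331900707304282 0.8893924047967627
```

View pics/s23a.png

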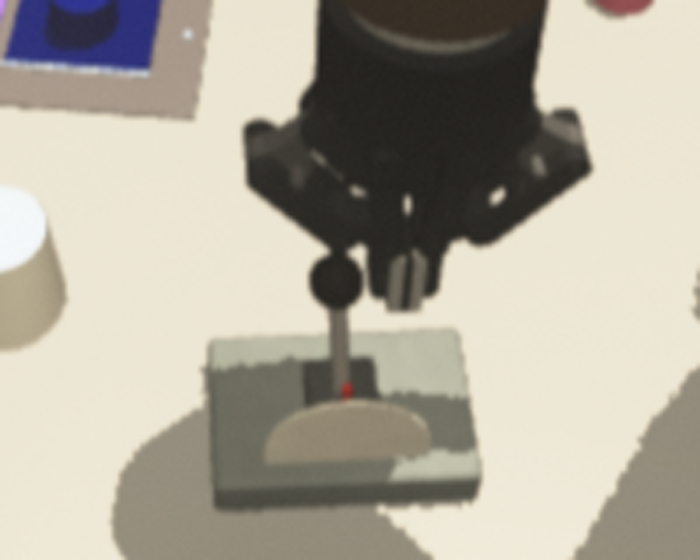

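```bash
python3 - <<'E'
from ptr import *
S=cam("side"); print(lang(S,(337/3.5+250-.4,281/3.5+300-.4),0),lang(S,(347/3.5+250-.4,388/3.5+300-.4),22))
E
python3 -m creep '[[[-20,-3.5,0],[0,0,0],-1],[[-30,-5,20],[0,0,0],-1],[[-30,-5,60],[0,0,0],-1],[[-20,-5,90],[0,0,0],-1],[[0,-35,90],[0,0,0],0],[[20,-70,80],[0,0,0],1],[[22,-105,70],[0,0,0],1],[[22,-115,62],[0,0,0],1],[[22,-115,62],[0,0,0],1],[[22,-115,62],[0,0,0],1]]'
python3 - <<'E'
from ptr import *
arm.get_image("side");arm.get_image("side");p,d,W=grab("wrist","w24");st=arm.read_state();np.save("pics/w24st.npy",np.r_[st["position"],st["ee_rot"]]); print(st["position"])
p,d,W=grab("side","s24");cv2.imwrite("pics/s24a.png",cv2.resize(p[350:450,300:400,::-1],None,fx=6,fy=6,interpolation=cv2.INTER_CUBIC))
E
```

```text
(array([476.54, 323.82, 105.92]), np.float64(0.7393661912462691), np.float64(75.97419433763058)) (array([469.49, 344.91,  65.82]), np.float64(0.6921039968168393), np.float64(35.816573111361095))
clock: 32.75
position: [472.4, 204.4, 157.3]
ee_rot: [0.063, -0.704, 0.705, -0.062]
contact_force: [1.1, 0.3, 0.8]
gripper_width: 72.3
[472.8  206.15 158.21]
```

View pics/w24.png

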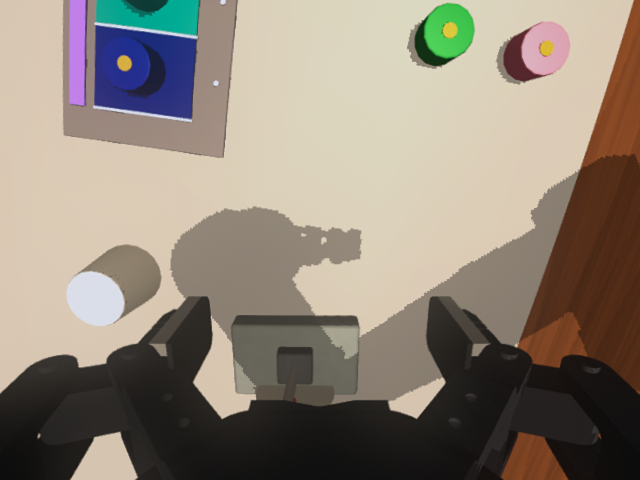

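```bash
python3 -m creep '[[[0,0,40],[0,0,0],-1],[[0,35,60],[0,0,0],-1],[[-2,75,60],[0,0,0],-1],[[-5,115,60],[0,0,0],-1],[[-8,155,60],[0,0,0],-1],[[-11,195,50],[0,0,0],-1],[[-13,234,15],[0,0,0],-1],[[-13,234,5],[0,0,0],-1],[[-13,234,5],[0,0,0],-1],[[-13,234,5],[0,0,0],-1],[[-13,234,5],[0,0,0],-1]]'
python3 - <<'E'
from ptr import *
S=cam("side"); f=lambda a,b:(a/3.5+250-.36,b/3.5+300-.36)
print("side0",lang(S,f(478,302),0)[1:],"side now",lang(S,f(337,281),0)[1:],"initial",)
arm.get_image("side");arm.get_image("side");p,d,W=grab("wrist","w25");st=arm.read_state(); print(st["position"])
h=cv2.cvtColor(p,cv2.COLOR_RGB2HSV); m=cv2.inRange(h[70:135,280:380],(0,160,90),(8,255,255)); v,u=np.nonzero(m); r=(u.mean()+280,v.mean()+70); print("red",r,len(u),lang(W,r,22))
g=cv2.cvtColor(p,cv2.COLOR_RGB2GRAY)
m=(g[0:110,280:400]<45).astype(np.uint8); n,l,s,c=cv2.connectedComponentsWithStats(m)
for i in range(1,n):
    if s[i][4]>300: b=c[i]+[280,0]; print(b,s[i],lang(W,b,0))
cv2.imwrite("pics/w25a.png",cv2.resize(p[0:150,220:440,::-1],None,fx=3.6,fy=3.6,interpolation=cv2.INTER_CUBIC))
E
```

```text
clock: 33.87
position: [459.7, 439.1, 164.2]
ee_rot: [-0.063, 0.705, -0.704, 0.064]
contact_force: [0.7, 1.0, 1.6]
gripper_width: 0.1
side0 (np.float64(-0.05190177377704719), np.float64(78.7328858485271)) side now (np.float64(0.7386541465088661), np.float64(75.87488974290804)) initial
[460.12 438.6  164.98]
red (np.float64(329.9375), np.float64(98.90625)) 32 (array([471.08, 345.19,  57.41]), np.float64(0.748326720071041), np.float64(27.444890457270688))
[325.51  43.12] [  25   19   42   48 1397] (array([478.48, 324.16, 102.6 ]), np.float64(0.7681551358945408), np.float64(72.76940988984981))
```

View pics/w25a.png

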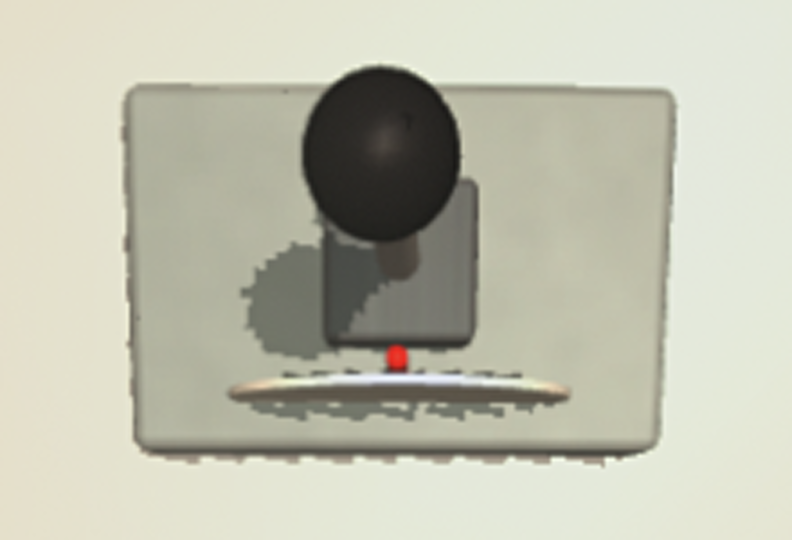

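```bash
python3 - <<'E'
from ptr import *
st=arm.read_state();W=cam("wrist",st);e=np.array([np.cos(YAW),np.sin(YAW),0]);n=np.array([-e[1],e[0],0])
cs=[(220+a/3.6-.36,b/3.6-.36) for a,b in [(128,88),(672,92),(658,446),(138,446)]]
q=np.array([plane(W,x,22) for x in cs]); C=q.mean(0); d1=q[0]-q[1];d2=q[3]-q[2]; print(q,C,"yaw",np.arctan2(d1[1],d1[0]),np.arctan2(d2[1],d2[0]))
for nm,uv,z in [("ball",(325.5,43.1),109.9),("red",(329.94,98.9),70),("red",(329.94,98.9),68)]:
    P=plane(W,uv,z); D=P-np.r_[C[:2],30]; D2=P-DIM; print(nm,P,"x',y'",D@e,D@n,"ang",np.arctan2(D@e,D[2])+.7,"DIM",D2@e,D2@n,np.arctan2(D2@e,D2[2])+.7)
E
```

```text
[[531.61 301.02  22.  ]
 [427.02 282.96  22.  ]
 [414.68 348.52  22.  ]
 [520.26 367.47  22.  ]] [473.39 324.99  22.  ] yaw 0.1709704764682832 0.17757533213170434
ball [478.23 325.81 109.9 ] x',y' 4.909112418406266 -0.03542240671067742 ang 0.7613635686751052 DIM 4.998788463416212 1.6683988217543428 0.7624816239983375
red [471.11 346.51  70.  ] x',y' 1.4989038021148824 21.581114951996685 ang 0.7374550702005443 DIM 1.5885798471248291 23.284936180461706 0.7396936361353983
red [471.1  346.28  68.  ] x',y' 1.4477204708703622 21.36383223815367 ang 0.7380794907546487 DIM 1.5373965158803093 23.06765346661869 0.7404357504697383
```

```bash
python3 -m creep '[[[0,10,30],[0,0,0],-1],[[-30,35,60],[0,0,0],-1],[[-60,60,80],[0,0,0],-1],[[-90,85,90],[0,0,0],-1],[[-120,110,90],[0,0,0],-1],[[-140,130,90],[0,0,0],-1],[[-140,130,90],[0,0,0],-1],[[-140,130,90],[0,0,0],-1]]'
python3 - <<'E'
from ptr import *
p,d,C=grab("top","t26");s,_,S=grab("side","s26")
for n,lo,hi in [("brass",(18,110,60),(34,255,255))]:
    for c,a,b in blob(p,lo,hi,(268,200,345,233),3): print(n,c,a,plane(C,c,33))
q=(p[245:310,165:225]); cv2.imwrite("pics/t26d.png",cv2.resize(q[:,:,::-1],None,fx=9,fy=9,interpolation=cv2.INTER_CUBIC))
a=cv2.resize(p[180:340,160:480,::-1],None,fx=2.4,fy=2.4); b=cv2.resize(s[360:450,290:400,::-1],None,fx=2.2,fy=2.2,interpolation=cv2.INTER_CUBIC)
o=np.zeros((384+198,768,3),np.uint8);o[:384]=a;o[384:,:242]=b;b2=cv2.resize(s[160:340,220:420,::-1],None,fx=1.1,fy=1.1);o[384:,260:480]=b2;cv2.imwrite("pics/f26.png",o)
G=cv2.cvtColor(p,cv2.COLOR_RGB2GRAY)
E
```

```text
clock: 34.68
position: [318.3, 569.5, 254.1]
ee_rot: [-0.063, 0.705, -0.704, 0.064]
contact_force: [1.1, -0.7, 0.1]
gripper_width: -0.2
brass [341.83 215.09] 158 [627.63 -45.5   33.  ]
brass [327.15 214.46] 13 [629.21  -9.15  33.  ]
brass [279. 216.] 9 [625.37 110.08  33.  ]
brass [302.6 215.5] 10 [626.61  51.65  33.  ]
```

View pics/f26.png

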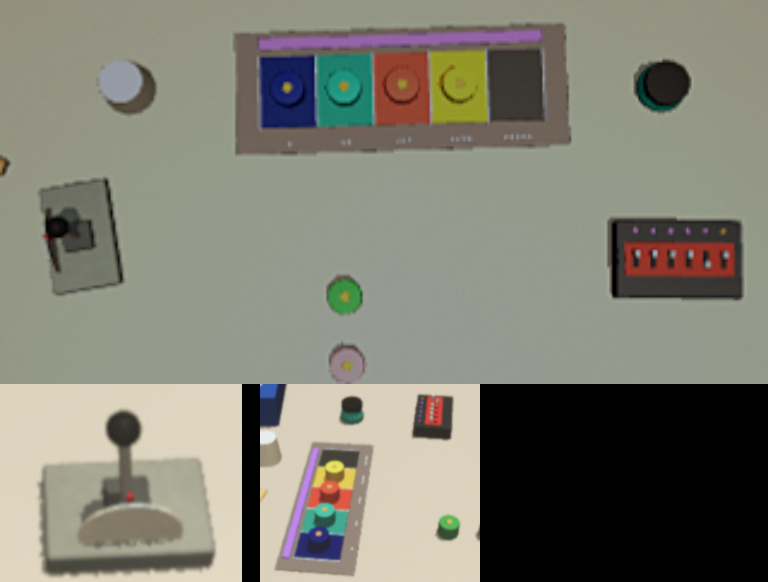

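View pics/t26d.png

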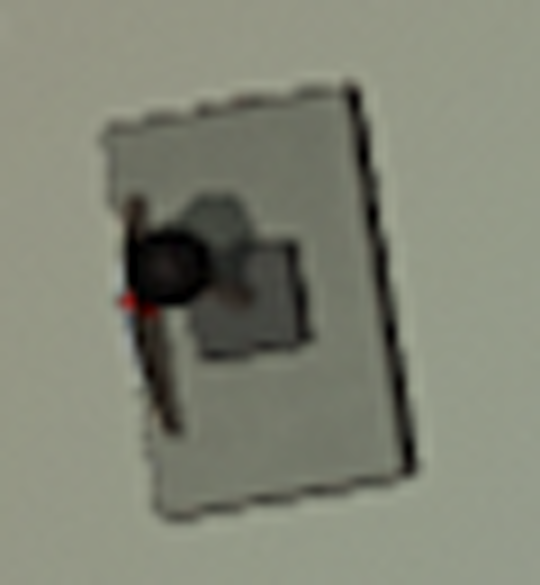

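```bash
python3 - <<'E'
from h import *
C=cam("top");e=np.array([np.cos(YAW),np.sin(YAW),0]);n=np.array([-e[1],e[0],0]);c=np.array([471.6,322.4,30])
f=lambda a,b:(a/9+165-.45,b/9+245-.45)
for nm,uv,z,r in [("ball",f(170,267),110,80),("tip",f(122,300),71,42),("red mid",f(138,303),68,38)]:
    D=plane(C,uv,z)-c; print(nm,D@e,D@n,np.arctan2(D@e,D[2])+.7)
E
```

```text
ball 5.825465489795825 0.6096175475041957 0.772690019997545
tip 3.091473448551889 23.615597138256167 0.7752593797103453
red mid 1.8377631634387361 20.271757588127073 0.7483245365411508
```

```bash
python3 -c "
from bench import arm
print(arm.job_done())"
```

```text
the job is handed in; nothing more can be done
None
```

I handed the job in at about 35 s. No verdict comes back, so what follows rests on my own last checks.

- **Lever down:** I pulled the lever down to its stop. The wrist camera read about 0.01–0.03 rad.
- **Knobs:** Blue, turquoise, coral and yellow each stand on their own mat, in bays 1 to 4. The wrist views put turquoise, coral and blue within about 2 mm of their mat centres. For yellow my last top-view colour mask merged with its mat, so it gave no number. I released yellow at about 1 mm from its mat centre, and it looks centred and upright in the last pictures.
- **Switches:** Switches 1, 2, 3, 4 and 6 are on and 5 is off, about 10 mm behind the others. My first pull of switch 5 got dragged back part-way as the fingers withdrew. The picture showed this, so I pulled it again and lifted straight up.
- **Lever to pointer:** The lever reads about 0.76–0.77 rad and the pointer about 0.74–0.775 rad from wrist and top views. One line fit gave 0.73 and the less accurate side camera 0.69 for the pointer, with the lever at 0.74 there. The gap is about 0.02 rad in the views I trust and at most about 0.05, against the 0.08 limit.
- **Everything else:** The cups, jar, green and pink decoys and pointer appear unmoved. The arm is clear of everything.

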